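Put the carver's kit back in its fitted trays

TASK

Put the carver's kit away: lay the gouge, the awl, the whetstone and the cork sanding block each in the wooden tray that was cut to fit it, lying flat and fully down on the felt at the bottom of the pocket. The gouge and the awl go with the handle in the wide well and the blade in the narrow slot. Leave all four released and at rest.

Things in the scene. Friction and masses are not known exactly. Their poses are not given: they have to be found in the camera images.
- gouge: Carving gouge, 215 mm long: dark wooden handle 105 mm long, 21 mm thick, then a steel blade 100 x 12 x 3 mm. Origin: on the handle's axis at the handle's mid-length, 10 mm above the bench while it lies there. x runs along the tool to the blade's tip, 163 mm ahead; it may be rolled about x. 0.11 kg, balances near the handle's middle: grip across there.
- awl: Awl, 155 mm long: round red handle 80 mm long, 26 mm thick, then a thin steel shank 6 mm thick. Origin: on the handle's axis at the handle's mid-length, 13 mm above the bench while it lies there. x runs along the tool to the point, 115 mm ahead; it may be rolled about x. 0.07 kg: grip across the handle's middle.
- stone: Small flat grey whetstone, 56 x 36 x 9 mm, 0.055 kg. Origin: centre of its underside. x along its length (56), y across (36), z up.
- sanding_block: Brown cork sanding block, 90 x 50 x 24 mm, 0.06 kg. Origin: centre of its underside. x along its length (90), y across (50), z up.
- gouge_tray: Brown wooden tray, felt-lined pocket, screwed to the bench; floor 8 mm, rim 22 mm above the bench. Outside 263 x 83 mm, x along it, origin at the centre of its underside. Cut for the gouge: handle well 121 x 37 mm centred at x = -55 mm, then towards +x a blade slot 110 x 28 mm. Finger channel 46 mm wide, as deep as the pocket, right across the tray (along y) at x = -55 mm, where the gouge's origin goes.
- awl_tray: Brown wooden tray, felt-lined pocket, screwed to the bench; floor 8 mm, rim 22 mm above the bench. Outside 203 x 84 mm, x along it, origin at the centre of its underside. Cut for the awl: handle well 96 x 42 mm centred at x = -37.5 mm, then towards +x a shank slot 75 x 22 mm. Finger channel 46 mm wide, as deep as the pocket, right across the tray (along y) at x = -37.5 mm, where the awl's origin goes.
- stone_tray: Brown wooden tray, felt-lined pocket, screwed to the bench; floor 8 mm, rim 22 mm above the bench. Outside 104 x 86 mm, x along it, origin at the centre of its underside. Cut for the whetstone, either way round: pocket 72 mm (x) by 52 mm (y), centred on the origin. Finger channel 46 mm wide, as deep as the pocket, right across the tray (along y) at x = 0.
- block_tray: Brown wooden tray, felt-lined pocket, screwed to the bench; floor 8 mm, rim 22 mm above the bench. Outside 138 x 100 mm, x along it, origin at the centre of its underside. Cut for the sanding block, either way round: pocket 106 mm (x) by 66 mm (y), centred on the origin. Finger channel 46 mm wide, as deep as the pocket, right across the tray (along y) at x = 0.

How it is judged:
At the end, for the whole second after the job is handed in: Each thing lies at rest in its own tray: origin within 12 mm (tray x and y) of its place, on the pocket floor (under 4 mm above it), level within 0.06 rad, its length along the tray (gouge within 0.2 rad, awl and block 0.25, stone 0.35), gouge and awl blade towards the narrow slot (x of gouge in the frame of gouge_tray between -0.067 and -0.043 m and y of gouge in the frame of gouge_tray between -0.012 and 0.012 m and z of gouge in the frame of gouge_tray below 0.0225 m and angle between the x axis of gouge and the x axis of gouge_tray, either way round below 0.2 rad and x of gouge_tray in the frame of gouge above 0.03 m and angle between gouge's own x axis and vertical between 1.51 and 1.631 rad and linear speed of each of gouge, awl, stone, sanding_block below 0.02 m/s and angular speed of each of gouge, awl, stone, sanding_block below 0.2 rad/s and x of awl in the frame of awl_tray between -0.0495 and -0.0255 m and y of awl in the frame of awl_tray between -0.012 and 0.012 m and z of awl in the frame of awl_tray below 0.0255 m and angle between the x axis of awl and the x axis of awl_tray, either way round below 0.25 rad and x of awl_tray in the frame of awl above 0.02 m and angle between awl's own x axis and vertical between 1.51 and 1.631 rad and x of stone in the frame of stone_tray between -0.012 and 0.012 m and y of stone in the frame of stone_tray between -0.012 and 0.012 m and z of stone in the frame of stone_tray below 0.012 m and angle between the x axis of stone and the x axis of stone_tray, either way round below 0.35 rad and angle between each of stone, sanding_block's own z axis and vertical below 0.06 rad and x of sanding_block in the frame of block_tray between -0.012 and 0.012 m and y of sanding_block in the frame of block_tray between -0.012 and 0.012 m and z of sanding_block in the frame of block_tray below 0.012 m and angle between the x axis of sanding_block and the x axis of block_tray, either way round below 0.25 rad); the robot touches nothing.
It also fails if it takes over 112 s, if anything falls off the work surface, if the arm or the gripper's body presses on something with over 40 N, if the wrist force passes 120 N, or if a joint passes its speed limit or range.

ROBOT

A 6-joint arm with a two-finger parallel gripper is mounted at the origin on a cart in front of the work surface, level with it; the furniture and walls round the work are solid. World frame = base frame: x ahead of the robot, y to its left, z up, the work surface at z = 0. Lengths are in m, angles in rad, forces in N, time in s.
With the tool pointing down it reaches from about 0.325 to 0.875 m from the base axis. Payload 4.4 kg.
Tool frame: the origin (TCP) lies where the fingers leave the gripper's body, on its centre line; the fingertips stand 73 mm ahead of it and the grasp point (between the pads) lies 54 mm ahead of it; x points along the fingers, y is the direction in which the jaws open and shut, and the axes are right-handed (so a half turn about x gives the same grasp; the last joint's range is limited). The gripper opens to 85 mm and grips with 20 to 120 N. Pads are 22 mm wide; open, the fingers measure 114 mm over their backs; the gripper's body (76 mm by 85 mm) begins 54 mm behind the grasp point. The pads swing forward as they close: fully open they stand 13 mm farther back than shut.
Start: joints at [-1.282, 0.207, 1.542, -0, 1.393, -0.15], TCP at [0.244, -0.521, 0.304] pointing down, gripper open.
Joint ranges: [-2.73, 2.73], [-0.86, 2.22], [0.23, 2.46], [-1.11, 4.25], [0.08, 2.63], [-2.82, 2.82]. Speed limits (rad/s): [2.79, 2.79, 3.14, 3.14, 3.14, 3.14].

INTERFACE

Orientations are given as [roll, pitch, yaw] about the fixed x, y, z axes, in that order (R = Rz(yaw) Ry(pitch) Rx(roll)).
In Python, from rig import bot gives the robot as it stands.
- The arm moves only by the tool carry_out, never from a script. Its argument "plan" is a list that holds one entry, the list of rows, each a list of 5 numbers: the opening in per cent of the stroke, from 0 (shut) to 100 (fully open), then the shift along the tool's x, y, z in mm, then the turn about the tool's x in degrees. A call has 1 to 20 rows; each row is the pose to reach, as a shift and turn from the pose measured when the call began, along the tool's axes at that moment; what a row does not reach only later rows make up. A row lasts 1/12 s, in which the tool goes at most 41.7 mm and 7.16 degrees, less where a joint would pass 70% of its speed; a pose out of reach is approached as far as the arm can. A call with a gripper value outside its range is refused whole. The fingers move at their own pace and stop on an object; "force" is the grip in N (left out, the last holds). Time passes only in rows, so rows that repeat a pose let the fingers close. It gives the time, the measured TCP pose, the force and the opening at its end, in the units of the state.
- bot.get_state(): the state, without advancing time (a new reading comes with each control period).
- bot.capture(name): name is "side" or "top"; returns the picture (420x560x3 uint8, red, green, blue); there is no depth.
- bot.calibration(name): a dict with "camera_matrix" (3x3 intrinsics, pixels), "R" (3x3) and "t" (3): a world point X has camera coordinates R X + t. Camera axes: x right, y down, z forward; pixel columns grow to the right and rows downward; lengths in m; the calibration is good to about 2 mm. A picture is of the moment at which its call begins. calibration takes no time and is no camera call.
- bot.job_done(): hands the job in, once; it reports no verdict.
Trained networks look in the newest picture that a camera, given by its name, has taken for a name from the list of things; names that differ only in an ending like _2 or _b are one class to them, and where a whole thing is asked for, a point or a joint stands for the part that bears it (a point fixed in the world has none). Each returns a list of dicts, best first, with "score" (0 to 1); they miss things now and then, are a little off and sometimes report something else, mostly with a low value. They report only what shows in the picture. A call takes as long as a camera call.
- bot.find_in(camera, query): "xy" ([column, row] in pixels, amid what is visible of it).
- bot.silhouettes(camera, query): "mask" (420x560 bool, what is visible of it) and "xy" ([column, row] in pixels, amid what is visible of it).
The state is a dict: "time_s": time; "joint_positions": joint angles; "qd": joint speeds; "effort": joint torques, N m; "tool_pos": TCP position; "tcp_rot": TCP orientation; "wrist_force": force on the tool from outside, world axes, zero at the start; "moment": the same for the moment, N m; "opening": opening from 0.0 (shut) to 1.0 (fully open).
Only numpy, scipy, OpenCV 4.12 (cv2) and the standard library are available. Lean on these libraries where they do the work, as an engineer would, in place of code of your own. Each camera call takes 0.05 s, during which the arm holds its last target.

## Working session

There is one attempt and no reset: what is moved stays moved. The work goes in short steps, Python scripts to look and compute and a tool call to move; the robot and the scene stay as the last step left them, time stands still between calls to the robot, and variables do not carry over. Pictures are saved under pics/ and viewed, and the job is handed in when it is done.

Besides the shell and the picture viewer there is one more tool, called after ">>>" as name(argument=value, ...), one argument or row to a line, values as JSON. carry_out: Moves the arm, as the interface text tells. Its arguments: {"type":"object","properties":{"plan":{"type":"array","items":{"type":"array","items":{"type":"array","items":{"type":"number"}}}},"force":{"type":"number"}},"required":["plan"]}

```bash
ls; mkdir -p pics; python3 - <<'E'
from rig import bot
import cv2,numpy as np
s=bot.get_state();print({k:np.round(v,3).tolist() for k,v in s.items()})
for n in("top","side"):
    im=bot.capture(n);cv2.imwrite(f"pics/{n}0.png",im[:,:,::-1])
    c=bot.calibration(n);print(n,{k:np.round(v,4).tolist() for k,v in c.items()})
E
```

```text
pics
{'time_s': 0.0, 'joint_positions': [-1.282, 0.207, 1.543, 0.0, 1.393, -0.15], 'qd': [-0.0, -0.0, 0.001, 0.0, 0.0, -0.001], 'effort': [0.002, -38.303, -29.16, -0.0, 0.01, 0.0], 'tool_pos': [0.244, -0.52, 0.303], 'tcp_rot': [-1.724, 1.569, 1.857], 'wrist_force': [0.146, 0.497, -0.671], 'moment': [0.036, 0.005, 0.081], 'opening': 0.997}
top {'camera_matrix': [[509.2742, 0.0, 266.3478], [0.0, 509.2742, 200.6245], [0.0, 0.0, 1.0]], 'R': [[-0.0088, -1.0, -0.0004], [-0.9927, 0.0088, -0.1203], [0.1203, -0.0006, -0.9927]], 't': [0.0045, 0.5364, 1.2591]}
side {'camera_matrix': [[538.1053, 0.0, 277.7357], [0.0, 538.1053, 210.7267], [0.0, 0.0, 1.0]], 'R': [[-0.976, -0.2179, -0.0052], [-0.1285, 0.5943, -0.7939], [0.1761, -0.7742, -0.608]], 't': [0.5273, 0.1167, 1.406]}
```

View pics/top0.png

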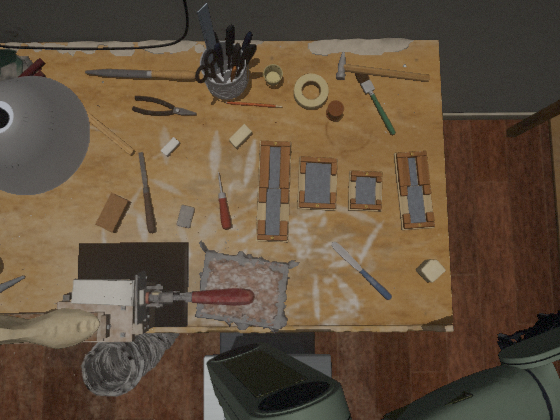

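View pics/side0.png

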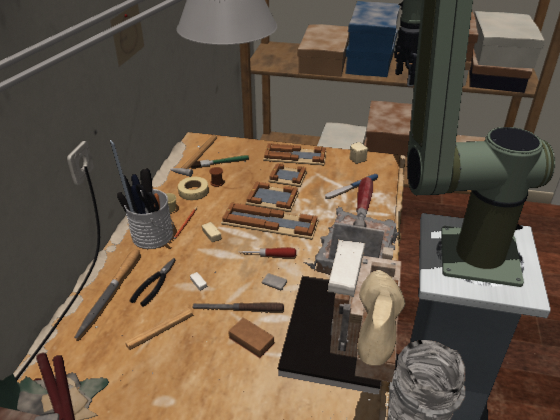

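```bash
cat >h.py <<'E'
from rig import bot
import cv2,numpy as np
from scipy.spatial.transform import Rotation as Rn
def ray(cam,uv,z):
    c=bot.calibration(cam);K,R,t=[np.array(c[k]) for k in("camera_matrix","R","t")]
    uv=np.atleast_2d(np.array(uv,float))
    d=np.linalg.solve(K,np.c_[uv,np.ones(len(uv))].T).T@R   # R^T d
    o=-R.T@t
    return (o+d*((z-o[2])/d[:,2])[:,None])[:,:2]
def proj(cam,X):
    c=bot.calibration(cam);K,R,t=[np.array(c[k]) for k in("camera_matrix","R","t")]
    p=(K@(R@np.atleast_2d(X).T+t[:,None])).T
    return p[:,:2]/p[:,2:]
def rect(cam,mask,z):
    cs,_=cv2.findContours(mask.astype(np.uint8),cv2.RETR_EXTERNAL,cv2.CHAIN_APPROX_NONE)
    c=max(cs,key=cv2.contourArea)[:,0,:]
    P=ray(cam,c,z)
    (cx,cy),(w,h),a=cv2.minAreaRect((P*1000).astype(np.float32))
    if w<h: w,h,a=h,w,a+90
    a=(a+90)%180-90
    return np.array([cx,cy]),w,h,a,P*1000
E
python3 - <<'E'
from h import *
Z=dict(gouge=.006,awl=.01,stone=.009,sanding_block=.024,gouge_tray=.022,awl_tray=.022,stone_tray=.022,block_tray=.022)
for cam in("top","side"):
  bot.capture(cam)
  for n,z in Z.items():
    r=bot.silhouettes(cam,n)
    for k in r[:3]:
        c,w,h,a,P=rect(cam,k["mask"],z)
        print(cam,n,round(k["score"],2),np.round(k["xy"]),int(k["mask"].sum()),"c",np.round(c,1),"wh",round(w,1),round(h,1),"a",round(a,1))
        np.save(f"m_{cam}_{n}.npy",k["mask"]) if k is r[0] else 0
E
```

```text
top gouge 0.91 [146. 200.] 567 c [564.9 313.9] wh 213.7 24.8 a 11.4
top awl 0.7 [222. 212.] 356 c [516.  111.5] wh 99.2 28.3 a 3.0
top stone 0.52 [185. 217.] 288 c [501.  208.7] wh 56.1 35.1 a -13.4
top sanding_block 0.74 [112. 211.] 745 c [510.5 390.9] wh 89.0 56.1 a -28.0
top gouge_tray 0.56 [274. 190.] 3235 c [563.3 -18.4] wh 261.8 82.5 a -2.7
top awl_tray 0.92 [411. 191.] 2490 c [ 562.7 -379. ] wh 200.8 86.7 a 2.7
top awl_tray 0.72 [115. 213.] 779 c [510.9 391.5] wh 90.6 55.8 a -25.4
top stone_tray 0.93 [365. 190.] 1252 c [ 560.9 -252.1] wh 99.5 84.4 a -2.1
top stone_tray 0.56 [148. 198.] 632 c [562.6 307.3] wh 213.0 24.2 a 8.1
top block_tray 0.67 [318. 186.] 2008 c [ 582.3 -131.1] wh 136.7 98.8 a -3.4
side gouge 0.69 [247. 308.] 558 c [568.4 306.7] wh 209.4 27.9 a 8.5
side awl 0.69 [280. 252.] 318 c [517.4 108.4] wh 95.2 38.0 a 4.6
side stone 0.79 [274. 279.] 296 c [502.9 213.4] wh 58.8 44.4 a -11.0
side sanding_block 0.97 [253. 336.] 1047 c [509.5 404.6] wh 101.3 64.3 a -25.9
side sanding_block 0.28 [274. 281.] 238 c [498.7 229.1] wh 53.4 36.9 a -12.4
side gouge_tray 0.55 [276. 280.] 257 c [499.4 227. ] wh 55.9 39.9 a -15.0
side awl_tray 0.96 [297. 155.] 1035 c [ 563.9 -360.9] wh 199.2 114.6 a 3.5
side stone_tray 0.69 [286. 177.] 608 c [ 563.  -236.1] wh 115.1 103.7 a 88.7
side block_tray 0.86 [272. 195.] 1075 c [ 583.1 -116.1] wh 140.1 121.1 a -3.0
side block_tray 0.46 [252. 338.] 1085 c [510.4 403.7] wh 104.2 67.5 a -23.6
```

```bash
python3 - <<'E'
from h import *
im=cv2.imread("pics/top0.png")
a=cv2.resize(im[130:250,240:440],None,fx=4,fy=4,interpolation=cv2.INTER_CUBIC)
b=cv2.resize(im[140:240,85:245],None,fx=5,fy=5,interpolation=cv2.INTER_CUBIC)
cv2.imwrite("pics/tz.png",a);cv2.imwrite("pics/oz.png",b)
E
```

```text
(no output)
```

View pics/tz.png

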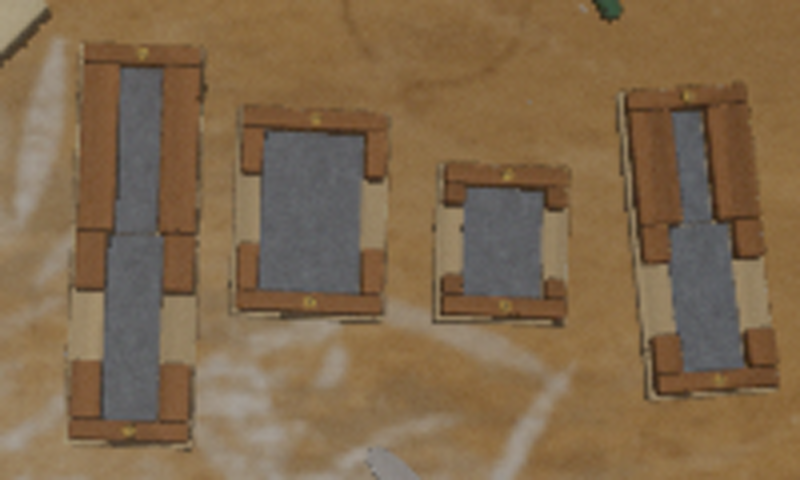

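View pics/oz.png

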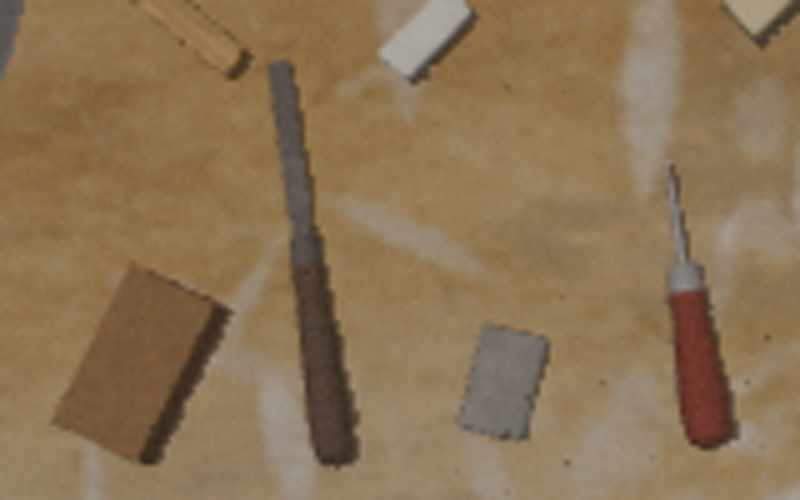

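```bash
python3 - <<'E'
from h import *
def px(p,o,s): return (np.array(p)+.5)/s-.5+np.array(o)
T=dict(gouge=[(84,44),(203,47),(190,442),(68,438)],block=[(243,105),(388,115),(383,315),(233,310)],stone=[(443,163),(570,167),(563,318),(440,315)],awl=[(625,90),(747,86),(777,388),(655,393)])
for n,p in T.items():
    P=ray("top",px(p,(240,130),4),.022)*1000
    c=P.mean(0);d=(P[0]+P[1]-P[2]-P[3])/2;w=(P[0]+P[3]-P[1]-P[2])/2
    print(n,"tray c",c.round(1),"L",np.linalg.norm(d).round(1),"W",np.linalg.norm(w).round(1),"a",np.degrees(np.arctan2(d[1],d[0])).round(1),np.degrees(np.arctan2(-w[0],w[1])).round(1))
for n,p,z in(("block",[(133,262),(225,307),(143,462),(53,423)],.024),("stone",[(487,323),(549,340),(527,440),(459,424)],.009)):
    P=ray("top",px(p,(85,140),5),z)*1000
    c=P.mean(0);d=(P[0]+P[1]-P[2]-P[3])/2;w=(P[0]+P[3]-P[1]-P[2])/2
    print(n,"c",c.round(1),"L",np.linalg.norm(d).round(1),"W",np.linalg.norm(w).round(1),"a",np.degrees(np.arctan2(d[1],d[0])).round(1),np.degrees(np.arctan2(-w[0],w[1])).round(1))
for n,tip,butt,zt,zb,l in(("gouge",(281,62),(337,462),.008,.01,52.5),("awl",(671,165),(711,445),.01,.013,40)):
    t=ray("top",px(tip,(85,140),5),zt)[0]*1000;b=ray("top",px(butt,(85,140),5),zb)[0]*1000
    d=t-b;L=np.linalg.norm(d);print(n,"L",L.round(1),"orig",(b+d/L*l).round(1),(t-d/L*(163 if n=="gouge" else 115)).round(1),"a",np.degrees(np.arctan2(d[1],d[0])).round(1))
s=bot.get_state()
R=Rn.from_euler("xyz",s["tcp_rot"]).as_matrix();print(R.round(3),s["tool_pos"],s["time_s"])
E
```

```text
gouge tray c [565.6 -19.4] L 255.4 W 77.2 a -2.7 -2.2
block tray c [ 583.9 -132.2] L 131.7 W 94.7 a -3.3 -3.5
stone tray c [ 563.5 -255. ] L 98.2 W 80.1 a -3.7 -2.1
awl tray c [ 564.  -381.2] L 196.2 W 78.3 a 3.1 1.6
block c [511.1 392.1] L 89.4 W 51.8 a -25.9 -25.0
stone c [501.4 207.5] L 53.2 W 34.7 a -13.4 -14.7
gouge L 212.2 orig [512.6 301.6] [509.3 301.1] a 9.1
awl L 147.5 orig [507.1 107.2] [499.7 106.1] a 8.2
[[-0.     0.425 -0.905]
 [-0.    -0.905 -0.425]
 [-1.     0.     0.   ]] [ 0.24428312 -0.5205303   0.30389794] 1.0
```

```bash
cat >ov.py <<'E'
from h import *
def P2(c,a,pts,z):
    a=np.radians(a);p=np.array(pts,float);R=np.array([[np.cos(a),-np.sin(a)],[np.sin(a),np.cos(a)]])
    q=p@R.T+c;return np.c_[q,np.full(len(q),z)]/1000
def box(l,w,x0=0): return [(x0+l/2,w/2),(x0+l/2,-w/2),(x0-l/2,-w/2),(x0-l/2,w/2)]
TR=dict(gouge=((564.5,-19),-2.5),block=((583,-131.7),-3.4),stone=((562,-253.5),-2.5),awl=((563.3,-380),2.6))
OUT=dict(gouge=(263,83),block=(138,100),stone=(104,86),awl=(203,84))
POC=dict(gouge=[(121,37,-55)],block=[(106,66,0)],stone=[(72,52,0)],awl=[(96,42,-37.5)])
def trays():
    L=[]
    for n,(c,a) in TR.items():
        L.append((P2(c,a,box(*OUT[n]),22),(0,255,0)))
        for b in POC[n]: L.append((P2(c,a,box(*b),8),(255,0,255)))
    return L
def draw(im,cam,L,crop,s):
    x0,y0,x1,y1=crop
    o=cv2.resize(im[y0:y1,x0:x1],None,fx=s,fy=s,interpolation=cv2.INTER_CUBIC)
    for X,col in L:
        q=(proj(cam,X)-(x0,y0)+.5)*s-.5
        cv2.polylines(o,[q.round().astype(np.int32)],True,col,1)
    return o
E
python3 - <<'E'
from ov import *
O=[(P2((511,392),-25.5,box(90,50),24),(0,255,0)),(P2((501.4,207.8),-14,box(56,36),9),(0,255,0)),
(P2((511,301.3),9.1,[(163,0),(-52,0)],10),(0,255,0)),(P2((511,301.3),9.1,box(105,21),10),(0,255,0)),(P2((504,106.5),8.2,[(115,0),(-40,0)],13),(0,255,0)),(P2((504,106.5),8.2,box(80,26),13),(0,255,0))]
t=cv2.imread("pics/top0.png");s=cv2.imread("pics/side0.png")
cv2.imwrite("pics/a.png",draw(t,"top",trays(),(240,130,440,250),4))
cv2.imwrite("pics/b.png",draw(t,"top",O,(85,140,245,240),5))
cv2.imwrite("pics/c.png",np.vstack([draw(s,"side",trays(),(210,140,340,240),6)[:, :],])) 
cv2.imwrite("pics/d.png",draw(s,"side",O,(180,230,310,360),4))
E
```

```text
(no output)
```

View pics/a.png

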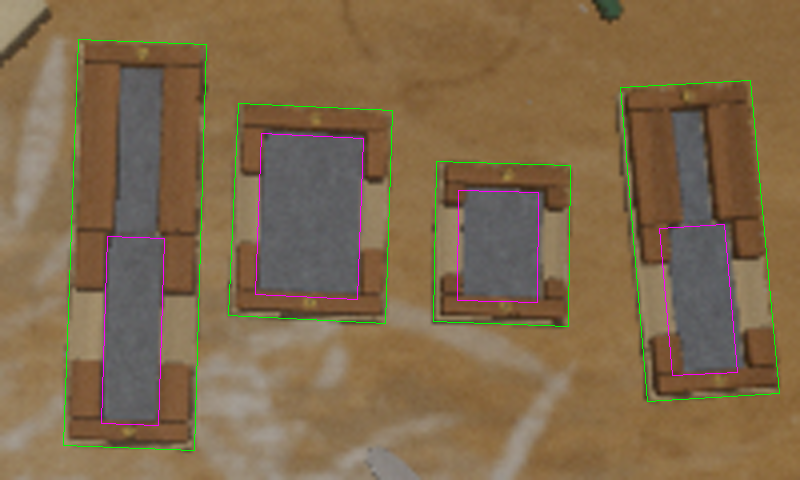

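View pics/b.png

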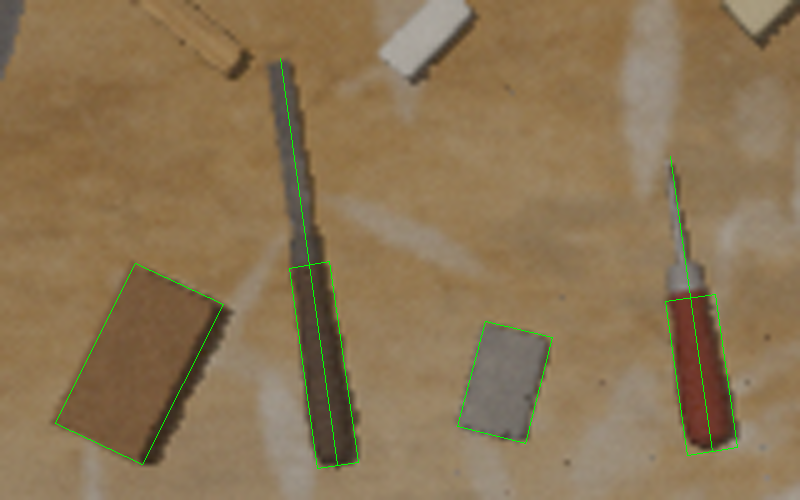

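View pics/c.png

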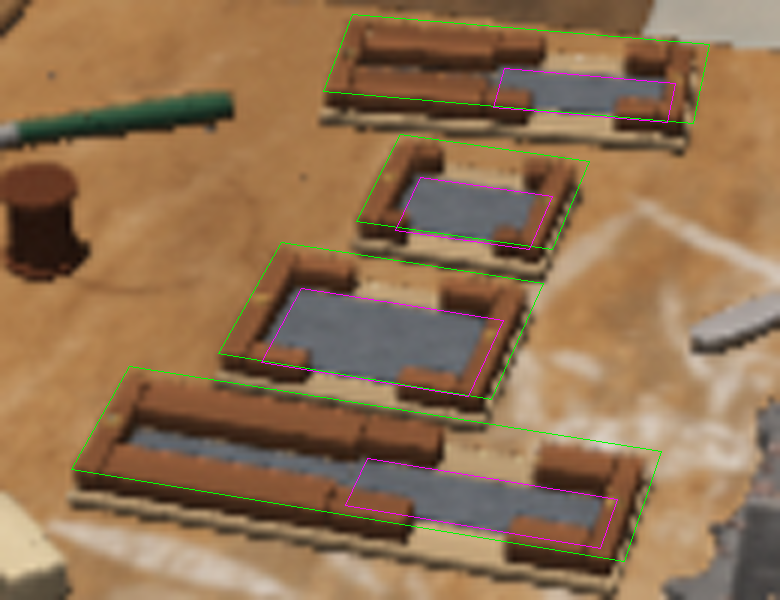

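View pics/d.png

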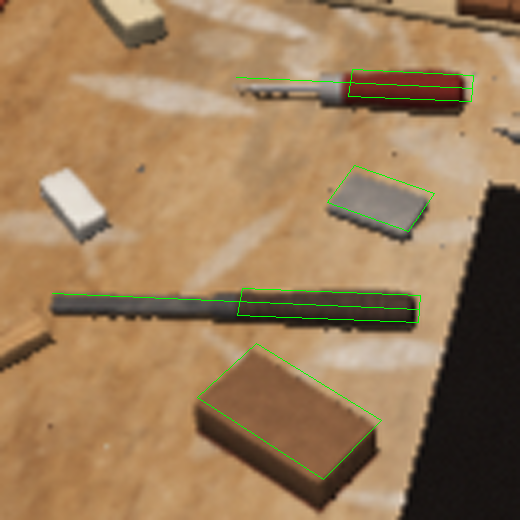

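```bash
cat >>h.py <<'E'
def tri(a,b):
    A=[];
    for cam,uv in(("top",a),("side",b)):
        c=bot.calibration(cam);K,R,t=[np.array(c[k]) for k in("camera_matrix","R","t")]
        P=K@np.c_[R,t]
        A+= [uv[0]*P[2]-P[0],uv[1]*P[2]-P[1]]
    A=np.array(A);X=np.linalg.lstsq(A[:,:3],-A[:,3],rcond=None)[0];return X.round(3)
GD=54
def to(xyz,yaw=None):
    "rows numbers to bring TCP to xyz (mm) and jaw axis to yaw (deg)"
    s=bot.get_state();R=Rn.from_euler("xyz",s["tcp_rot"]).as_matrix();p=np.array(s["tool_pos"])*1000
    cy=np.degrees(np.arctan2(R[1,1],R[0,1]))
    d=R.T@(np.array(xyz,float)-p)
    print("from",p.round(1),"yaw",cy.round(1),"to",xyz,yaw,"-> shift",d.round(1),"turn",None if yaw is None else round((cy-yaw+180)%360-180,1),"f",np.round(s["wrist_force"],1),"op",round(s["opening"],3),"t",round(s["time_s"],2))
E
python3 - <<'E'
from h import *
print(tri((240,297),(366,183)),tri((60,310),(382,290)),tri((30,135),(228,28)),tri((135,285),(345,265)))
to((511,301,204),-81)
E
```

```text
[0.31  0.057 0.223] [0.268 0.427 0.243] [0.55  0.31  0.659] [0.331 0.293 0.169]
from [ 244.3 -520.5  303.9] yaw -64.9 to (511, 301, 204) -81 -> shift [  99.9 -630.4 -590.5] turn 16.1 f [0.5 0.1 0.2] op 0.999 t 1.0
```

```bash
python3 - <<'E'
from h import *
for a,b in[((28,194),(276,30)),((28,77),(180,26)),((89,135),(225,34)),]:
    X=tri(a,b);print(X,proj("top",X).round(),proj("side",X).round())
E
```

```text
[0.471 0.309 0.661] [[ 28. 194.]] [[276.  30.]]
[0.629 0.317 0.659] [[28. 77.]] [[179.  26.]]
[0.568 0.247 0.624] [[ 88. 128.]] [[229.  35.]]
```

```bash
python3 - <<'E'
from h import *
to((480,-350,240),-81)
to((511,0,220),-81)
to((511,301.3,160),-81)
E
```

```text
from [ 244.3 -520.5  303.9] yaw -64.9 to (480, -350, 240) -81 -> shift [  63.9  -54.2 -285.8] turn 16.1 f [0.5 0.1 0.2] op 0.999 t 1.0
from [ 244.3 -520.5  303.9] yaw -64.9 to (511, 0, 220) -81 -> shift [  83.9 -357.9 -462.6] turn 16.1 f [0.5 0.1 0.2] op 0.999 t 1.0
from [ 244.3 -520.5  303.9] yaw -64.9 to (511, 301.3, 160) -81 -> shift [ 143.9 -630.7 -590.6] turn 16.1 f [0.5 0.1 0.2] op 0.999 t 1.0
```

>>> carry_out(
  plan=[
    [[70,64,-54,-286,8],[70,64,-54,-286,8],[70,64,-54,-286,16],[70,64,-54,-286,16],[70,64,-54,-286,16],[70,64,-54,-286,16],[70,64,-54,-286,16],[70,84,-358,-463,16],[70,84,-358,-463,16],[70,84,-358,-463,16],[70,84,-358,-463,16],[70,84,-358,-463,16],[70,84,-358,-463,16],[70,84,-358,-463,16],[70,84,-358,-463,16],[70,84,-358,-463,16],[70,84,-358,-463,16]],
  ],
  force=40,
)

```text
time_s: 2.42
tool_pos: [0.511, 0.005, 0.2196]
tcp_rot: [-1.487, 1.568, 1.82]
wrist_force: [0.4, -0.2, -0.7]
opening: 0.702
```

```bash
python3 - <<'E'
from h import *
to((511,301.3,170),-81)
E
```

```text
from [511.    5.  219.6] yaw -80.5 to (511, 301.3, 170) -81 -> shift [  50.2 -292.1  -48.8] turn 0.5 f [ 0.4 -0.2 -0.7] op 0.702 t 2.42
```

>>> carry_out(
  plan=[
    [[70,50,-292,-49,0.5],[70,50,-292,-49,0.5],[70,50,-292,-49,0.5],[70,50,-292,-49,0.5],[70,50,-292,-49,0.5],[70,50,-292,-49,0.5],[70,50,-292,-49,0.5],[70,50,-292,-49,0.5],[70,50,-292,-49,0.5],[70,50,-292,-49,0.5],[70,50,-292,-49,0.5]],
  ],
)

```text
time_s: 3.33
tool_pos: [0.5116, 0.2997, 0.1703]
tcp_rot: [-1.291, 1.569, 2.006]
wrist_force: [-0.3, 0.3, -0.9]
opening: 0.701
```

```bash
python3 - <<'E'
from h import *
to((511,301.3,75),-81)
for n in("top","side"):
    im=bot.capture(n);cv2.imwrite(f"pics/{n}1.png",im[:,:,::-1])
E
```

```text
from [511.6 299.7 170.3] yaw -81.1 to (511, 301.3, 75) -81 -> shift [95.3 -1.5  0.3] turn -0.1 f [-0.3  0.3 -0.9] op 0.701 t 3.33
```

View pics/side1.png

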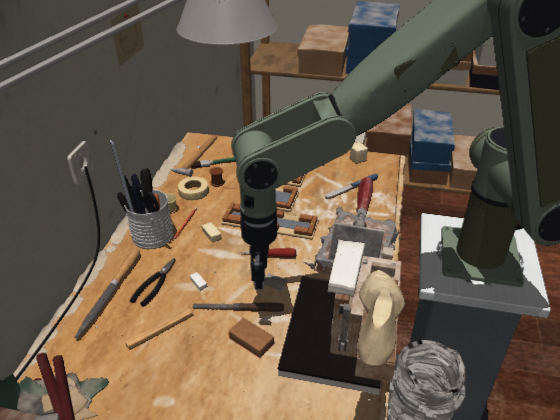

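>>> carry_out(
  plan=[
    [[55,40,-1.5,0,0],[55,70,-1.5,0,0],[55,85,-1.5,0,0],[55,95,-1.5,0,0],[55,95,-1.5,0,0],[55,95,-1.5,0,0],[0,95,-1.5,0,0],[0,95,-1.5,0,0],[0,95,-1.5,0,0],[0,95,-1.5,0,0],[0,95,-1.5,0,0],[0,95,-1.5,0,0],[0,95,-1.5,0,0],[0,95,-1.5,0,0]],
  ],
)

```text
time_s: 4.6
tool_pos: [0.513, 0.3016, 0.0777]
tcp_rot: [-2.595, 1.566, 0.702]
wrist_force: [-0.4, -0.9, 6.3]
opening: 0.208
```

```bash
python3 - <<'E'
from h import *
to((511,301.3,170),-81)
for n in("top","side"):
    im=bot.capture(n);cv2.imwrite(f"pics/{n}2.png",im[:,:,::-1])
cv2.imwrite("pics/side2z.png",cv2.resize(im[200:360,170:330,::-1],None,fx=3.5,fy=3.5,interpolation=2))
E
```

```text
from [513.  301.6  77.7] yaw -81.1 to (511, 301.3, 170) -81 -> shift [-92.3  -0.2   1.7] turn -0.1 f [-0.4 -0.9  6.3] op 0.208 t 4.6
```

View pics/side2z.png

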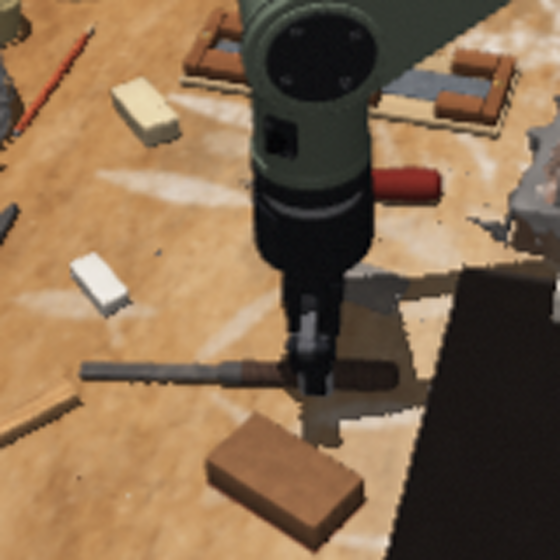

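>>> carry_out(
  plan=[
    [[0,-5,0,0,0],[0,-15,0,0,0],[0,-35,0,0,0],[0,-60,0,0,0],[0,-60,0,0,0],[0,-60,0,0,0],[0,-60,0,0,0]],
  ],
)

```text
time_s: 5.28
tool_pos: [0.5123, 0.3013, 0.1375]
tcp_rot: [-2.535, 1.567, 0.762]
wrist_force: [0.2, 0.1, -2.3]
opening: 0.21
```

```bash
python3 - <<'E'
from h import *
to((511,301.3,140),-81)
for n in("top","side"):
    im=bot.capture(n);cv2.imwrite(f"pics/{n}2.png",im[:,:,::-1])
cv2.imwrite("pics/side3z.png",cv2.resize(im[200:360,170:330,::-1],None,fx=3.5,fy=3.5,interpolation=2))
E
```

```text
from [512.3 301.3 137.5] yaw -81.1 to (511, 301.3, 140) -81 -> shift [-2.5 -0.2  1.3] turn -0.1 f [ 0.2  0.1 -2.3] op 0.21 t 5.28
```

View pics/side3z.png

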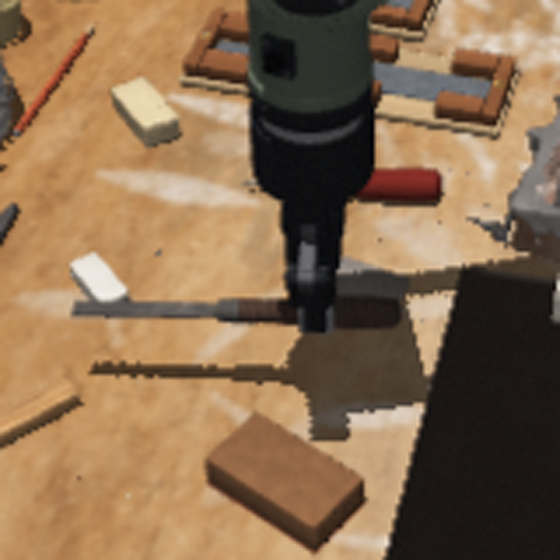

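View pics/top2.png

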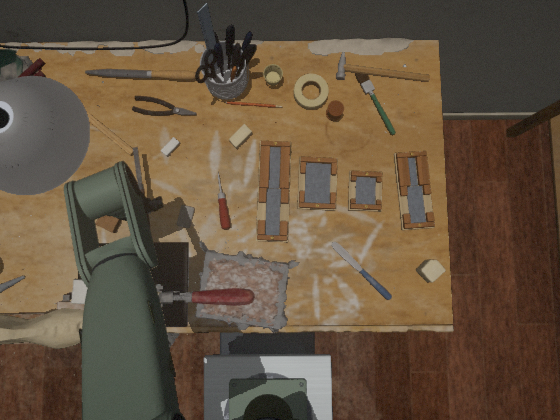

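```bash
python3 - <<'E'
from h import *
to((505,100,180),-88)
to((511,-16.6,180),-92.5)
to((511,-16.6,110),-92.5)
E
```

```text
from [511.6 301.  136.2] yaw -81.1 to (505, 100, 180) -88 -> shift [-44.2 197.5  37.5] turn 6.9 f [ 0.1  0.  -0.9] op 0.206 t 5.38
from [511.6 301.  136.2] yaw -81.1 to (511, -16.6, 180) -92.5 -> shift [-44.4 313.6  49.5] turn 11.4 f [ 0.1  0.  -0.9] op 0.206 t 5.38
from [511.6 301.  136.2] yaw -81.1 to (511, -16.6, 110) -92.5 -> shift [ 25.6 313.7  49.6] turn 11.4 f [ 0.1  0.  -0.9] op 0.206 t 5.38
```

>>> carry_out(
  plan=[
    [[0,-22,10,2,0],[0,-44,30,6,1],[0,-44,55,10,2],[0,-44,80,15,3],[0,-44,105,20,4],[0,-44,130,25,5],[0,-44,155,30,6],[0,-44,180,34,7],[0,-44,205,38,8],[0,-44,230,40,9],[0,-44,255,43,10],[0,-44,280,46,11],[0,-44,300,48,11.4],[0,-44,313.6,49.5,11.4],[0,-44,313.6,49.5,11.4],[0,-44,313.6,49.5,11.4],[0,-44,313.6,49.5,11.4]],
  ],
)

```text
time_s: 6.8
tool_pos: [0.5104, -0.016, 0.1787]
tcp_rot: [-1.019, 1.568, 2.079]
wrist_force: [0.8, 0.9, -1.1]
opening: 0.208
```

```bash
python3 - <<'E'
from h import *
to((511,-16.6,110),-92.5)
for n in("top","side"):
    im=bot.capture(n);cv2.imwrite(f"pics/{n}4.png",im[:,:,::-1])
    cv2.imwrite(f"pics/{n}4z.png",cv2.resize(im[120:260,190:340,::-1],None,fx=4,fy=4,interpolation=2))
E
```

```text
from [510.4 -16.  178.7] yaw -92.5 to (511, -16.6, 110) -92.5 -> shift [68.7  0.8 -0.8] turn -0.0 f [ 0.8  0.9 -1.1] op 0.208 t 6.8
```

View pics/side4z.png

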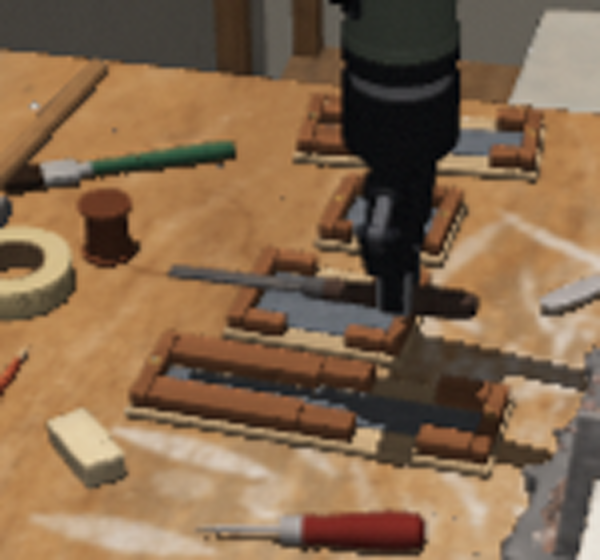

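View pics/top4z.png

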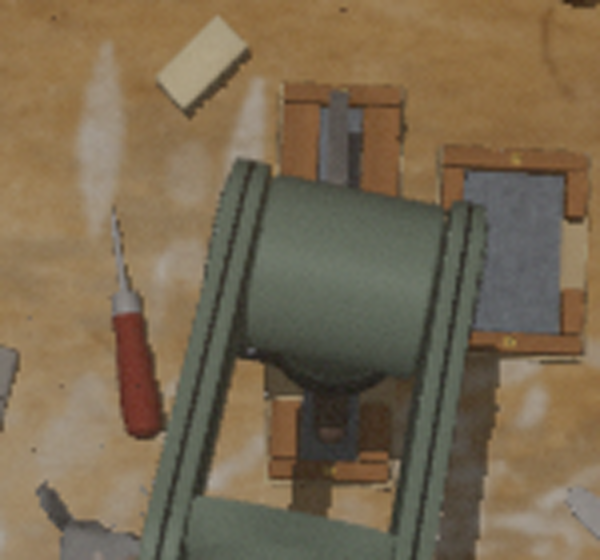

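```bash
python3 - <<'E'
from h import *
def px(p,o,s): return (np.array(p)+.5)/s-.5+np.array(o)
for p in((341,90),(338,185)): print(ray("top",px(p,(190,120),4),.111)*1000)
a=np.radians(-2.5)
for d in(163,110): print(np.array([510.4-1.3,-16])+d*np.array([np.cos(a),np.sin(a)]))
E
```

```text
[[668.90877956 -22.08679409]]
[[610.69396694 -19.65517098]]
[671.94486012 -23.10996014]
[618.99530437 -20.79813261]
```

>>> carry_out(
  plan=[
    [[0,20,0.5,-2,0],[0,40,0.5,-2,0],[0,60,0.5,-2,0],[0,75,0.5,-2,0],[0,85,0.5,-2,0],[0,90,0.5,-2,0],[0,92.5,0.5,-2,0],[0,92.5,0.5,-2,0],[0,92.5,0.5,-2,0],[0,92.5,0.5,-2,0]],
  ],
)

```text
time_s: 7.73
tool_pos: [0.5134, -0.0161, 0.0876]
tcp_rot: [-2.187, 1.568, 0.911]
wrist_force: [-0.2, 0.4, -1.1]
opening: 0.204
```

```bash
python3 - <<'E'
from h import *
to((511,-16.6,180),-92.5)
for n in("top","side"):
    im=bot.capture(n);cv2.imwrite(f"pics/{n}5.png",im[:,:,::-1])
    cv2.imwrite(f"pics/{n}5z.png",cv2.resize(im[120:260,190:340,::-1],None,fx=4,fy=4,interpolation=2))
E
```

```text
from [513.4 -16.1  87.6] yaw -92.5 to (511, -16.6, 180) -92.5 -> shift [-92.4   0.4   2.2] turn 0.0 f [-0.2  0.4 -1.1] op 0.204 t 7.73
```

View pics/side5z.png

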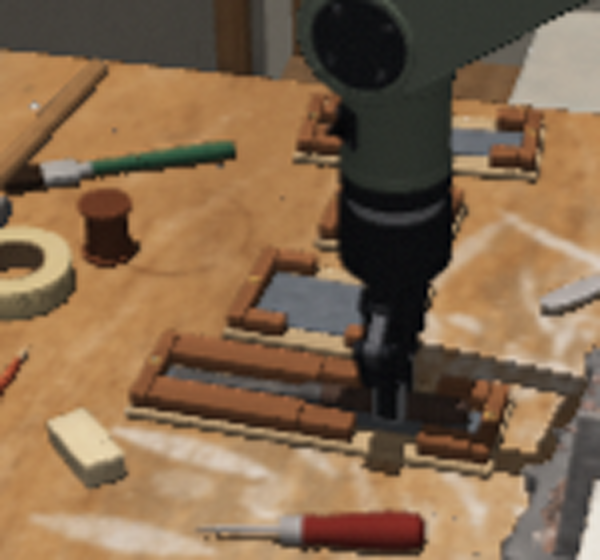

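>>> carry_out(
  plan=[
    [[0,1.5,0,0,0],[0,3,0,0,0],[0,3,0,0,0],[0,3,0,0,0],[30,3,0,0,0],[50,3,0,0,0],[50,3,0,0,0],[50,3,0,0,0],[50,3,0,0,0],[50,-20,0,0,0],[50,-50,0,0,0],[50,-90,0,0,0],[50,-120,0,0,0],[50,-120,0,0,0],[50,-120,0,0,0]],
  ],
)

```text
time_s: 9.08
tool_pos: [0.5146, -0.0167, 0.2101]
tcp_rot: [-2.997, 1.564, 0.102]
wrist_force: [-0.4, -0.4, -0.3]
opening: 0.5
```

```bash
python3 - <<'E'
from h import *
to((505,20,200),-82)
to((505,106.5,190),-82)
to((505,106.5,110),-82)
for n in("top","side"):
    im=bot.capture(n);cv2.imwrite(f"pics/{n}6.png",im[:,:,::-1])
    cv2.imwrite(f"pics/{n}6z.png",cv2.resize(im[120:260,190:340,::-1],None,fx=4,fy=4,interpolation=2))
E
```

```text
from [514.6 -16.7 210.1] yaw -92.5 to (505, 20, 200) -82 -> shift [ 10.  -36.2  11.3] turn -10.5 f [-0.4 -0.4 -0.3] op 0.5 t 9.08
from [514.6 -16.7 210.1] yaw -92.5 to (505, 106.5, 190) -82 -> shift [  20.1 -122.6   15.1] turn -10.5 f [-0.4 -0.4 -0.3] op 0.5 t 9.08
from [514.6 -16.7 210.1] yaw -92.5 to (505, 106.5, 110) -82 -> shift [ 100.1 -122.6   15.6] turn -10.5 f [-0.4 -0.4 -0.3] op 0.5 t 9.08
```

View pics/side6z.png

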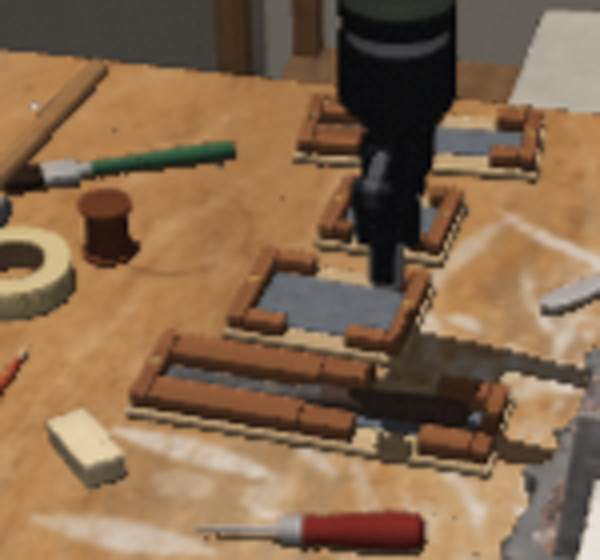

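View pics/top6z.png

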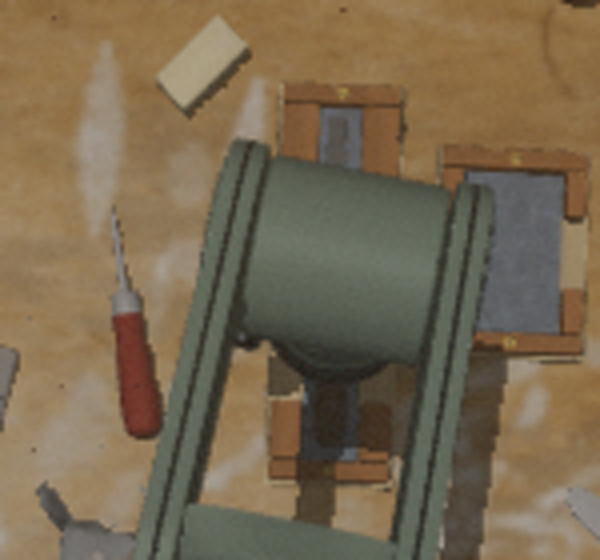

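>>> carry_out(
  plan=[
    [[60,10,-36,12,-5],[60,15,-72,14,-10],[60,20,-105,16,-10.5],[60,20,-123,17,-10.5],[60,20,-123,17,-10.5],[60,50,-123,17,-10.5],[60,80,-123,17,-10.5],[60,100,-123,17,-10.5],[60,100,-123,17,-10.5],[60,100,-123,17,-10.5]],
  ],
)

```text
time_s: 10.02
tool_pos: [0.4986, 0.1069, 0.1046]
tcp_rot: [-0.399, 1.564, 2.883]
wrist_force: [0.3, -0.3, -0.1]
opening: 0.603
```

```bash
python3 - <<'E'
from h import *
to((506.5,107,77),-82)
E
```

```text
from [498.6 106.9 104.6] yaw -82.0 to (506.5, 107, 77) -82 -> shift [27.6  1.1 -8. ] turn -0.0 f [ 0.3 -0.3 -0.1] op 0.603 t 10.02
```

>>> carry_out(
  plan=[
    [[60,0,1,-8,0],[60,10,1,-8,0],[60,20,1,-8,0],[60,27.5,1,-8,0],[60,27.5,1,-8,0],[60,27.5,1,-8,0],[0,27.5,1,-8,0],[0,27.5,1,-8,0],[0,27.5,1,-8,0],[0,27.5,1,-8,0],[0,27.5,1,-8,0],[0,27.5,1,-8,0],[0,27.5,1,-8,0]],
  ],
)

```text
time_s: 11.1
tool_pos: [0.5068, 0.1072, 0.0776]
tcp_rot: [-0.464, 1.565, 2.817]
wrist_force: [-1.2, 0.2, 5.0]
opening: 0.254
```

```bash
python3 - <<'E'
from h import *
to((507,107,200),-82)
E
```

```text
from [506.8 107.2  77.6] yaw -82.0 to (507, 107, 200) -82 -> shift [-1.224e+02 -1.000e-01  5.000e-01] turn -0.0 f [-1.2  0.2  5. ] op 0.254 t 11.1
```

>>> carry_out(
  plan=[
    [[0,-5,0,0,0],[0,-15,0,0,0],[0,-40,0,0,0],[0,-70,0,0,0],[0,-100,0,0,0],[0,-122,0,0,0],[0,-122,0,0,0],[0,-122,0,0,0]],
  ],
)

```text
time_s: 11.77
tool_pos: [0.5086, 0.1069, 0.2017]
tcp_rot: [-1.112, 1.568, 2.17]
wrist_force: [0.2, 0.0, -1.6]
opening: 0.257
```

```bash
python3 - <<'E'
from h import *
to((526,-380,200),-87.4)
for n in("top","side"):
    im=bot.capture(n);cv2.imwrite(f"pics/{n}7.png",im[:,:,::-1])
    cv2.imwrite(f"pics/{n}7z.png",cv2.resize(im[150:290,190:340,::-1],None,fx=4,fy=4,interpolation=2))
E
```

```text
from [508.6 106.9 201.7] yaw -82.0 to (526, -380, 200) -87.4 -> shift [  0.7 484.6  50.5] turn 5.4 f [ 0.2  0.  -1.6] op 0.257 t 11.77
```

View pics/side7z.png

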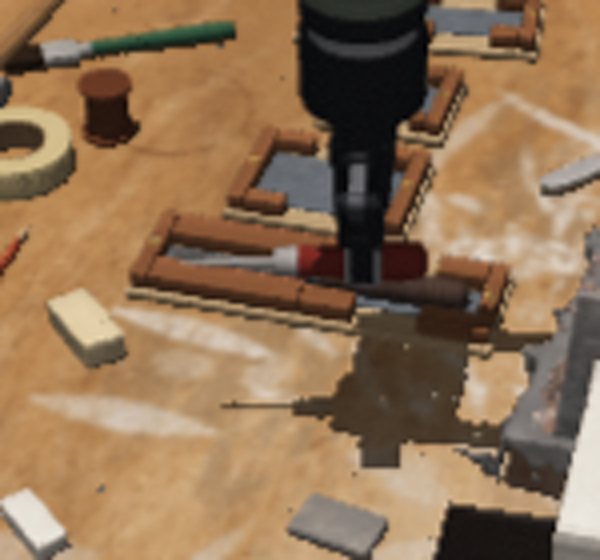

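View pics/top7z.png

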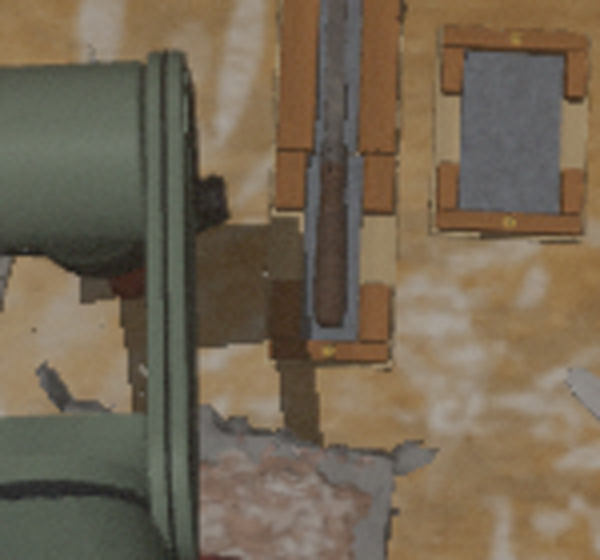

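>>> carry_out(
  plan=[
    [[0,0,15,2,0.2],[0,0,40,4,0.5],[0,0,70,7,1],[0,0,100,10,1.5],[0,0,130,13,2],[0,0,160,16,2],[0,0,190,20,2.5],[0,0,220,23,3],[0,0,250,26,3],[0,0,280,29,3.5],[0,0,310,32,4],[0,0,340,36,4],[0,0,370,39,4.5],[0,0,400,42,5],[0,0,430,45,5.4],[0,0,460,48,5.4],[0,0,484.6,50.5,5.4],[0,0,484.6,50.5,5.4],[0,0,484.6,50.5,5.4],[0,0,484.6,50.5,5.4]],
  ],
)

```text
time_s: 13.53
tool_pos: [0.5229, -0.3789, 0.1953]
tcp_rot: [-0.495, 1.558, 2.692]
wrist_force: [0.3, 0.6, -2.2]
opening: 0.263
```

```bash
python3 - <<'E'
from h import *
to((526,-381.7,86),-87.4)
for n in("top","side"):
    im=bot.capture(n);cv2.imwrite(f"pics/{n}8.png",im[:,:,::-1])
    x0,y0=(330,120) if n=="top" else (230,80)
    cv2.imwrite(f"pics/{n}8z.png",cv2.resize(im[y0:y0+140,x0:x0+150,::-1],None,fx=4,fy=4,interpolation=2))
E
```

```text
from [ 522.9 -378.9  195.3] yaw -87.4 to (526, -381.7, 86) -87.4 -> shift [109.2   3.6  -4.1] turn -0.0 f [ 0.3  0.6 -2.2] op 0.263 t 13.53
```

View pics/side8z.png

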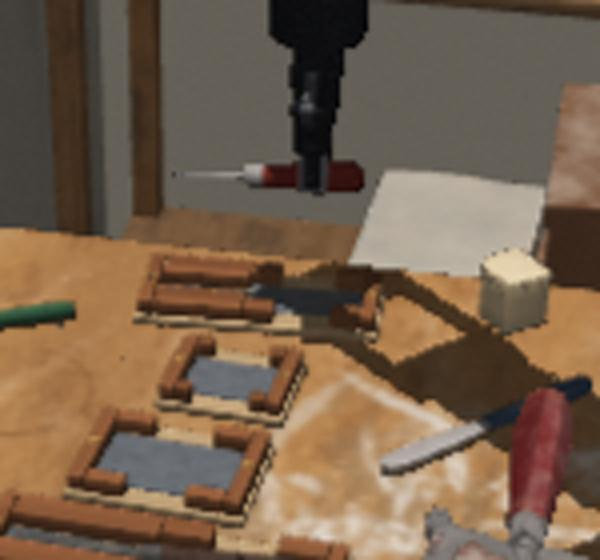

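View pics/top8z.png

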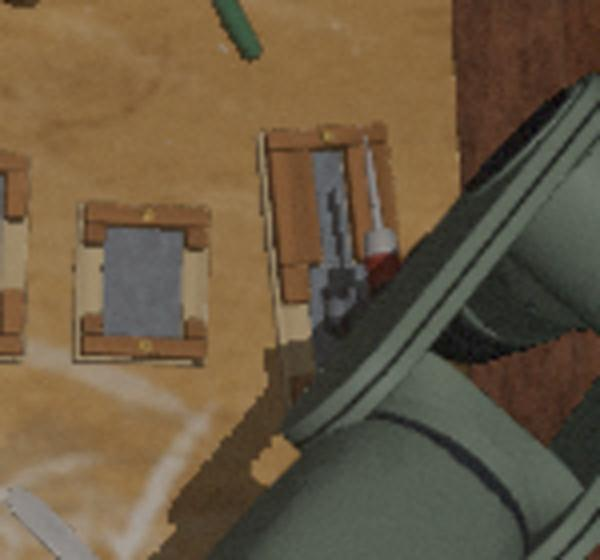

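```bash
python3 - <<'E'
from h import *
def px(p,o,s): return (np.array(p)+.5)/s-.5+np.array(o)
for p in((366,135),(380,230)): print(ray("top",px(p,(330,120),4),.131)*1000)
a=np.radians(2.6)
for d in(115,): print(np.array([522.9,-378.9])+d*np.array([np.cos(a),np.sin(a)]))
print(tri(px((366,135),(330,120),4),px((172,174),(230,80),4)),tri(px((380,230),(330,120),4),px((262,174),(230,80),4)))
E
```

```text
[[ 633.83028179 -367.60424142]]
[[ 576.82696765 -373.25674956]]
[ 637.78161553 -373.68325637]
[ 0.638 -0.37   0.121] [ 0.572 -0.375  0.127]
```

>>> carry_out(
  plan=[
    [[0,20,3.6,-6,2],[0,40,3.6,-6,2],[0,60,3.6,-6,2],[0,70,3.6,-6,2],[0,75,3.6,-6,2],[0,75,3.6,-6,2],[0,75,3.6,-6,2]],
  ],
)

```text
time_s: 14.22
tool_pos: [0.5293, -0.3813, 0.1219]
tcp_rot: [-0.368, 1.561, 2.786]
wrist_force: [0.0, -0.3, 0.1]
opening: 0.26
```

```bash
python3 - <<'E'
from h import *
to((528,-381.7,86),-89.4)
for n in("top","side"):
    im=bot.capture(n);cv2.imwrite(f"pics/{n}8.png",im[:,:,::-1])
    x0,y0=(370,140) if n=="top" else (230,110)
    cv2.imwrite(f"pics/{n}8z.png",cv2.resize(im[y0:y0+80,x0:x0+100,::-1],None,fx=6,fy=6,interpolation=2))
E
```

```text
from [ 529.3 -381.3  121.9] yaw -89.3 to (528, -381.7, 86) -89.4 -> shift [35.9  0.5  1. ] turn 0.1 f [ 0.  -0.3  0.1] op 0.26 t 14.22
```

View pics/side8z.png

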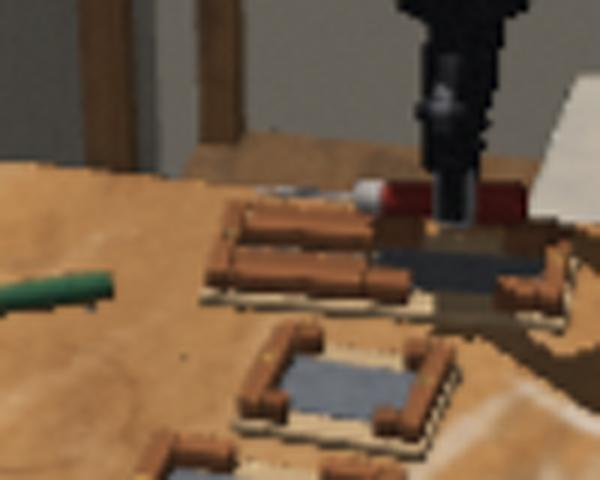

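View pics/top8z.png

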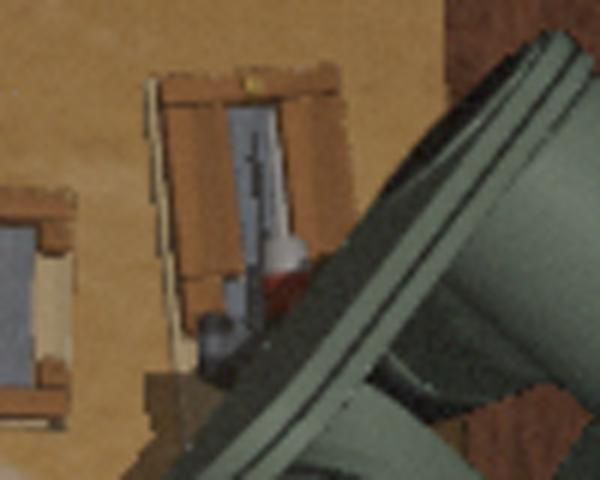

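```bash
python3 - <<'E'
from h import *
def px(p,o,s): return (np.array(p)+.5)/s-.5+np.array(o)
for p in((271,120),(285,245)): print(ray("top",px(p,(370,140),6),.057)*1000)
a=np.radians(2.6)
for d in(-37.5,77.5): print(np.array([563.3,-380])+d*np.array([np.cos(a),np.sin(a)]))
E
```

```text
[[ 633.90027769 -373.89380671]]
[[ 580.90716972 -377.40035338]]
[ 525.83860363 -381.70111205]
[ 640.72021916 -376.48436842]
```

>>> carry_out(
  plan=[
    [[0,10,0.5,-1,1],[0,20,0.5,-1,1],[0,28,0.5,-1,1],[0,34,0.5,-1,1],[0,37,0.5,-1,1],[0,37,0.5,-1,1],[0,37,0.5,-1,1]],
  ],
)

```text
time_s: 14.9
tool_pos: [0.5303, -0.3823, 0.0857]
tcp_rot: [-0.291, 1.562, 2.845]
wrist_force: [-0.3, 1.0, 2.1]
opening: 0.261
```

```bash
python3 - <<'E'
from h import *
to((530,-381.7,85),-90)
for n in("top","side"):
    im=bot.capture(n);cv2.imwrite(f"pics/{n}8.png",im[:,:,::-1])
    x0,y0=(370,140) if n=="top" else (230,110)
    cv2.imwrite(f"pics/{n}8z.png",cv2.resize(im[y0:y0+80,x0:x0+100,::-1],None,fx=6,fy=6,interpolation=2))
E
```

```text
from [ 530.3 -382.3   85.7] yaw -90.3 to (530, -381.7, 85) -90 -> shift [ 0.7 -0.6  0.3] turn -0.3 f [-0.3  1.   2.1] op 0.261 t 14.9
```

View pics/side8z.png

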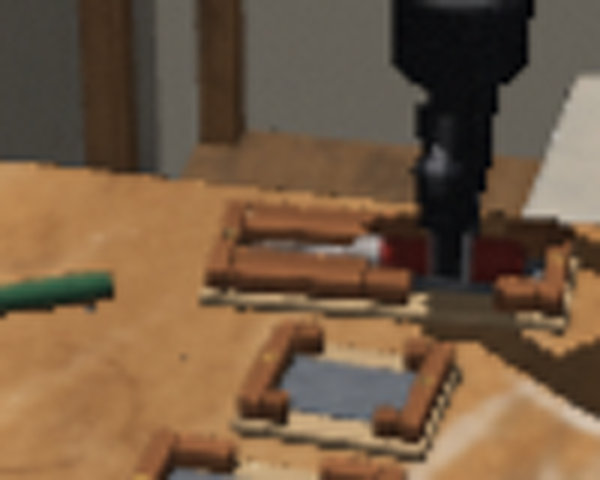

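View pics/top8z.png

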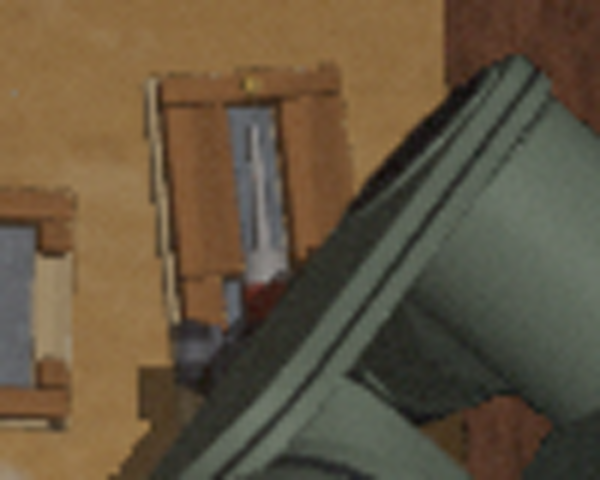

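>>> carry_out(
  plan=[
    [[30,0,0,0,0],[50,0,0,0,0],[50,0,0,0,0],[50,0,0,0,0],[50,0,0,0,0],[50,-20,0,0,0],[50,-50,0,0,0],[50,-90,0,0,0],[50,-115,0,0,0],[50,-115,0,0,0],[50,-115,0,0,0]],
  ],
)

```text
time_s: 15.92
tool_pos: [0.5325, -0.3837, 0.2039]
tcp_rot: [0.468, 1.567, -2.68]
wrist_force: [0.1, -0.4, -0.3]
opening: 0.504
```

```bash
python3 - <<'E'
from h import *
to((501,207.8,190),-104)
E
```

```text
from [ 532.5 -383.7  203.9] yaw -90.3 to (501, 207.8, 190) -104 -> shift [  12.9 -591.3   34.9] turn 13.7 f [ 0.1 -0.4 -0.3] op 0.504 t 15.92
```

>>> carry_out(
  plan=[
    [[65,0,-300,20,5],[65,0,-300,20,10],[65,0,-300,20,13.7],[65,0,-300,20,13.7],[65,0,-300,20,13.7],[65,0,-300,20,13.7],[65,0,-300,20,13.7],[65,0,-591,35,13.7],[65,0,-591,35,13.7],[65,0,-591,35,13.7],[65,0,-591,35,13.7],[65,13,-591,35,13.7],[65,13,-591,35,13.7],[65,13,-591,35,13.7],[65,13,-591,35,13.7],[65,13,-591,35,13.7],[65,13,-591,35,13.7],[65,13,-591,35,13.7],[65,13,-591,35,13.7]],
  ],
)

```text
time_s: 17.5
tool_pos: [0.501, 0.2058, 0.1896]
tcp_rot: [0.748, 1.566, -2.641]
wrist_force: [0.9, -0.1, 0.3]
opening: 0.654
```

```bash
python3 - <<'E'
from h import *
to((501,207.8,73.5),-104)
im=bot.capture("top");cv2.imwrite("pics/top9z.png",cv2.resize(im[120:260,300:450,::-1],None,fx=4,fy=4,interpolation=2))
E
```

```text
from [501.  205.8 189.6] yaw -104.2 to (501, 207.8, 73.5) -104 -> shift [ 1.161e+02 -2.400e+00  1.000e-01] turn -0.2 f [ 0.9 -0.1  0.3] op 0.654 t 17.5
```

View pics/top9z.png

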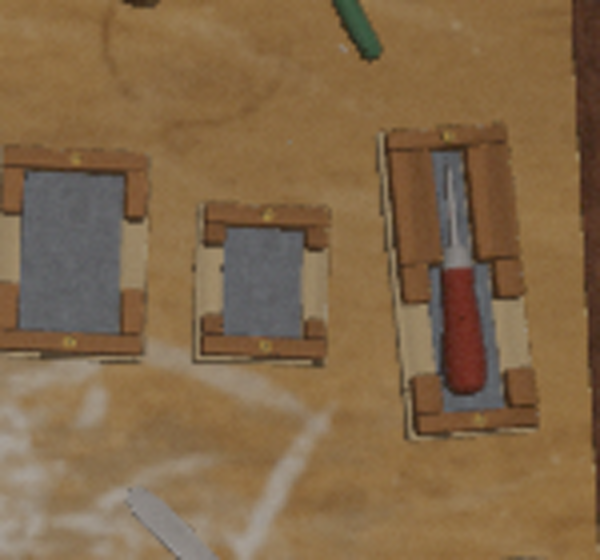

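```bash
python3 - <<'E'
from h import *
print(tri((203,246),(308,264)),tri((291,262),(395,212)),tri((203,246),(322,247)))
im=bot.capture("side");cv2.imwrite("pics/side9z.png",cv2.resize(im[170:350,190:400,::-1],None,fx=3.5,fy=3.5,interpolation=2))
E
```

```text
[0.425 0.16  0.031] [ 0.3   -0.055  0.068] [0.408 0.152 0.085]
```

View pics/side9z.png

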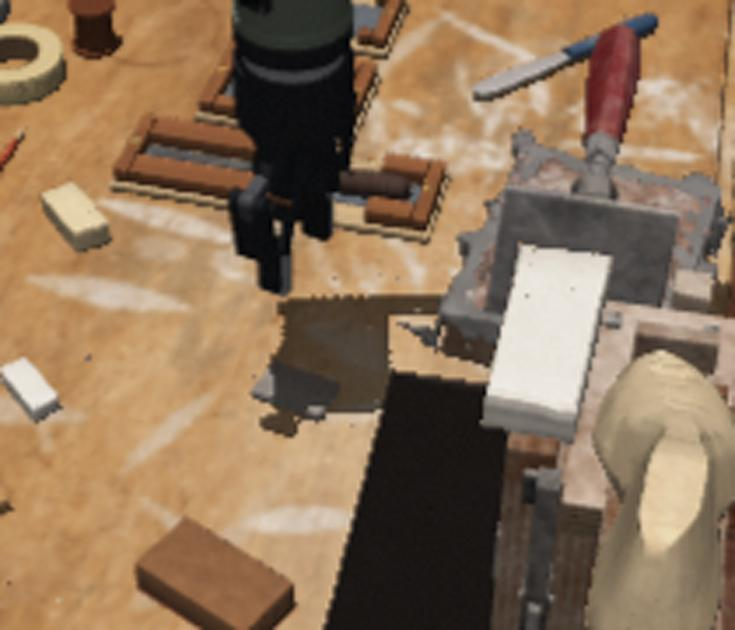

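>>> carry_out(
  plan=[
    [[65,30,-2.4,0,0],[65,60,-2.4,0,0],[65,85,-2.4,0,0],[65,100,-2.4,0,0],[65,112,-2.4,0,0],[65,112,-2.4,0,0],[65,112,-2.4,0,0],[65,112,-2.4,0,0]],
  ],
)

```text
time_s: 18.27
tool_pos: [0.5026, 0.208, 0.0792]
tcp_rot: [1.101, 1.569, -2.289]
wrist_force: [-0.1, -0.1, 0.5]
opening: 0.646
```

```bash
python3 - <<'E'
from h import *
to((501,207.8,75),-104)
im=bot.capture("side");cv2.imwrite("pics/side9z.png",cv2.resize(im[220:320,220:330,::-1],None,fx=6,fy=6,interpolation=2))
E
```

```text
from [502.6 208.   79.2] yaw -104.2 to (501, 207.8, 75) -104 -> shift [4.2 0.5 1.5] turn -0.2 f [-0.1 -0.1  0.5] op 0.646 t 18.27
```

View pics/side9z.png

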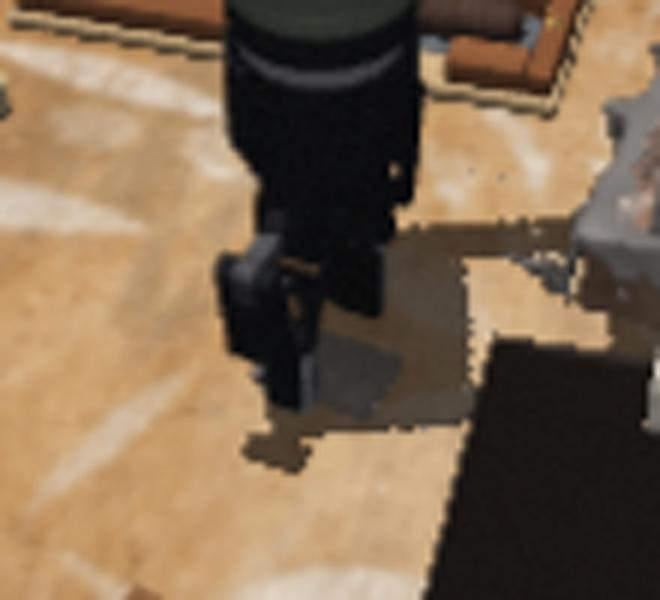

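```bash
python3 - <<'E'
from h import *
a=np.radians(76)
for z in(0,5,10,15,20):
    for d in(28,42):
        print(z,d,((proj("side",np.array([502.6+d*np.cos(a),208+d*np.sin(a),z])/1000)-(220,220)+.5)*6-.5).round())
E
```

```text
0 28 [[297. 416.]]
0 42 [[281. 439.]]
5 28 [[297. 408.]]
5 42 [[281. 430.]]
10 28 [[297. 399.]]
10 42 [[281. 421.]]
15 28 [[297. 390.]]
15 42 [[281. 413.]]
20 28 [[296. 381.]]
20 42 [[280. 404.]]
```

>>> carry_out(
  plan=[
    [[65,3,0.5,1.5,0],[65,5,0.5,1.5,0],[65,5,0.5,1.5,0],[0,5,0.5,1.5,0],[0,5,0.5,1.5,0],[0,5,0.5,1.5,0],[0,5,0.5,1.5,0],[0,5,0.5,1.5,0],[0,5,0.5,1.5,0],[0,5,0.5,1.5,0],[0,5,0.5,1.5,0],[0,5,0.5,1.5,0]],
  ],
  force=40,
)

```text
time_s: 19.32
tool_pos: [0.5016, 0.2081, 0.075]
tcp_rot: [2.057, 1.57, -1.332]
wrist_force: [-0.5, 0.6, 5.4]
opening: 0.4
```

```bash
python3 - <<'E'
from h import *
to((501,207.8,170),-104)
im=bot.capture("side");cv2.imwrite("pics/side9z.png",cv2.resize(im[220:320,220:330,::-1],None,fx=6,fy=6,interpolation=2))
E
```

```text
from [501.6 208.1  75. ] yaw -104.2 to (501, 207.8, 170) -104 -> shift [-95.    0.5   0.4] turn -0.2 f [-0.5  0.6  5.4] op 0.4 t 19.32
```

View pics/side9z.png

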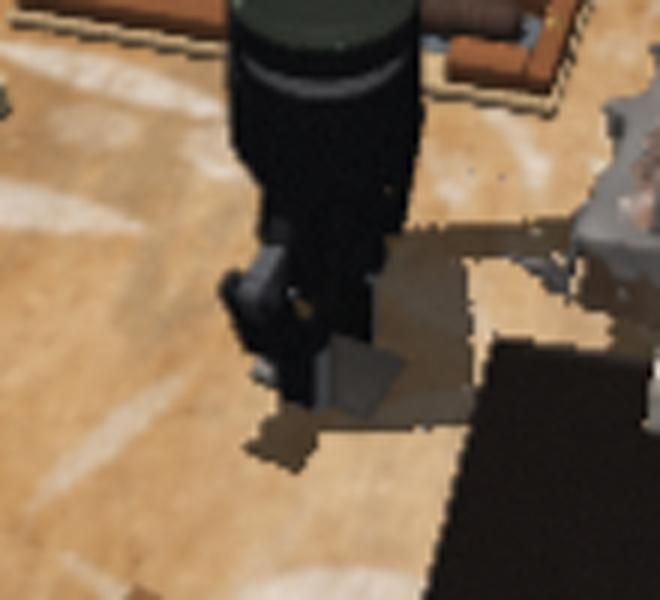

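>>> carry_out(
  plan=[
    [[0,-4,0,0,0],[0,-12,0,0,0],[0,-30,0,0,0],[0,-60,0,0,0],[0,-95,0,0,0],[0,-115,0,0,0],[0,-115,0,0,0],[0,-115,0,0,0]],
  ],
)

```text
time_s: 20.03
tool_pos: [0.5023, 0.2084, 0.1916]
tcp_rot: [-2.973, 1.567, -0.079]
wrist_force: [-0.0, -0.3, -0.9]
opening: 0.403
```

```bash
python3 - <<'E'
from h import *
to((562,-253.5,175),-92.5)
im=bot.capture("side");cv2.imwrite("pics/side9z.png",cv2.resize(im[170:290,220:330,::-1],None,fx=5,fy=5,interpolation=2))
E
```

```text
from [502.3 208.4 191.6] yaw -104.2 to (562, -253.5, 175) -92.5 -> shift [  16.9  433.1 -171.1] turn -11.7 f [-0.  -0.3 -0.9] op 0.403 t 20.03
```

View pics/side9z.png

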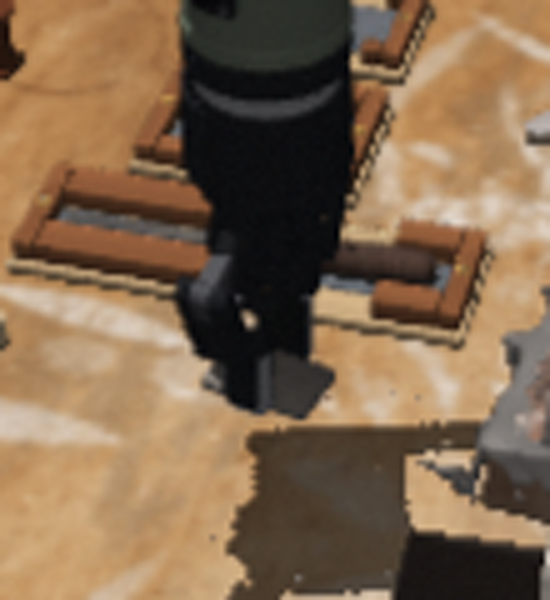

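>>> carry_out(
  plan=[
    [[0,0,15,-6,-0.5],[0,0,40,-16,-1],[0,0,70,-28,-2],[0,0,100,-40,-3],[0,0,130,-51,-4],[0,0,160,-63,-5],[0,0,190,-75,-6],[0,0,220,-87,-7],[0,0,250,-99,-8],[0,0,280,-111,-9],[0,0,310,-122,-10],[0,0,340,-134,-11],[0,0,370,-146,-11.7],[0,0,395,-156,-11.7],[0,5,415,-164,-11.7],[0,10,428,-169,-11.7],[0,17,433,-171,-11.7],[0,17,433,-171,-11.7],[0,17,433,-171,-11.7]],
  ],
)

```text
time_s: 21.67
tool_pos: [0.5595, -0.2521, 0.1711]
tcp_rot: [-0.416, 1.566, 2.682]
wrist_force: [0.1, 0.9, -1.7]
opening: 0.398
```

```bash
python3 - <<'E'
from h import *
to((562,-253.5,120),-92.5)
for n in("top","side"):
    im=bot.capture(n)
    x0,y0=(330,140) if n=="top" else (230,110)
    cv2.imwrite(f"pics/{n}10z.png",cv2.resize(im[y0:y0+100,x0:x0+120,::-1],None,fx=5,fy=5,interpolation=2))
E
```

```text
from [ 559.5 -252.1  171.1] yaw -92.5 to (562, -253.5, 120) -92.5 -> shift [51.1  1.4 -2.8] turn 0.0 f [ 0.1  0.9 -1.7] op 0.398 t 21.67
```

View pics/side10z.png

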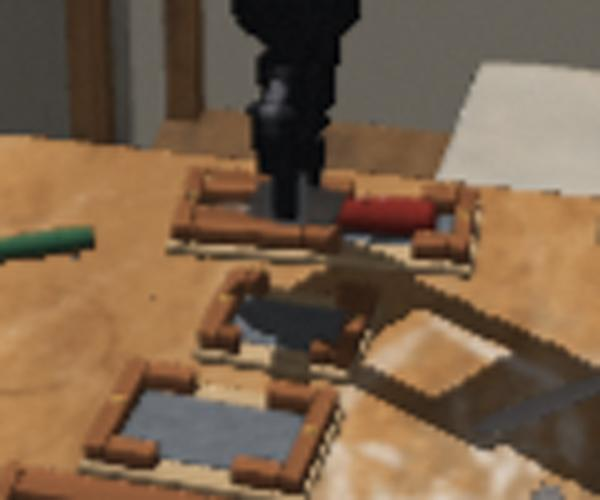

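View pics/top10z.png

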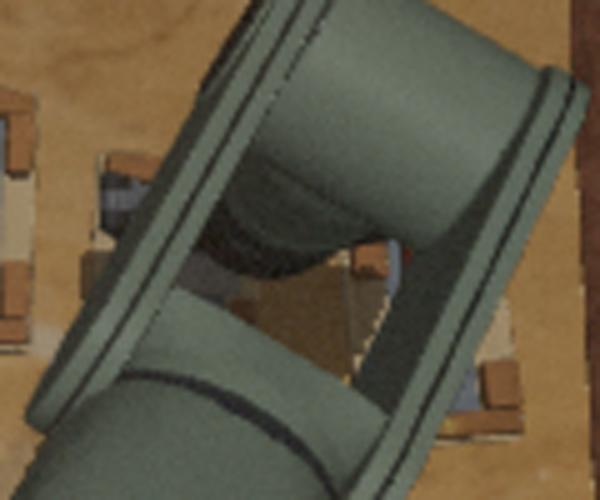

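>>> carry_out(
  plan=[
    [[0,15,1.4,-3,0],[0,35,1.4,-3,0],[0,55,1.4,-3,0],[0,70,1.4,-3,0],[0,80,1.4,-3,0],[0,86,1.4,-3,0],[0,86,1.4,-3,0],[0,86,1.4,-3,0],[0,86,1.4,-3,0]],
  ],
)

```text
time_s: 22.52
tool_pos: [0.564, -0.2538, 0.0878]
tcp_rot: [2.016, 1.57, -1.167]
wrist_force: [0.1, 0.3, -0.5]
opening: 0.406
```

```bash
python3 - <<'E'
from h import *
to((562,-253.5,83),-92.5)
for n in("top","side"):
    im=bot.capture(n)
    x0,y0=(330,140) if n=="top" else (230,110)
    cv2.imwrite(f"pics/{n}10z.png",cv2.resize(im[y0:y0+100,x0:x0+120,::-1],None,fx=5,fy=5,interpolation=2))
E
```

```text
from [ 564.  -253.8   87.8] yaw -92.4 to (562, -253.5, 83) -92.5 -> shift [ 4.8 -0.2  2.1] turn 0.1 f [ 0.1  0.3 -0.5] op 0.406 t 22.52
```

View pics/side10z.png

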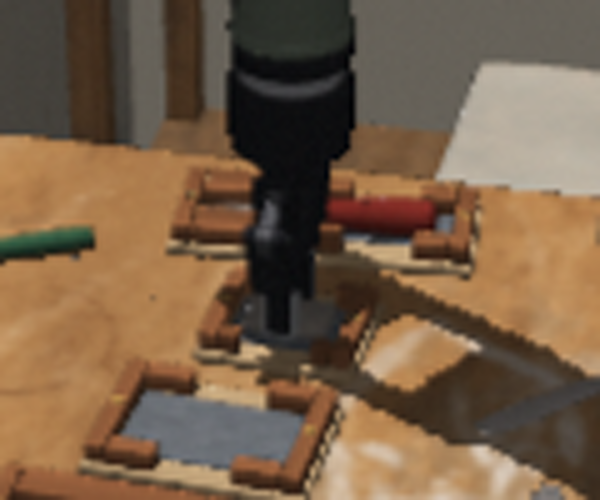

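View pics/top10z.png

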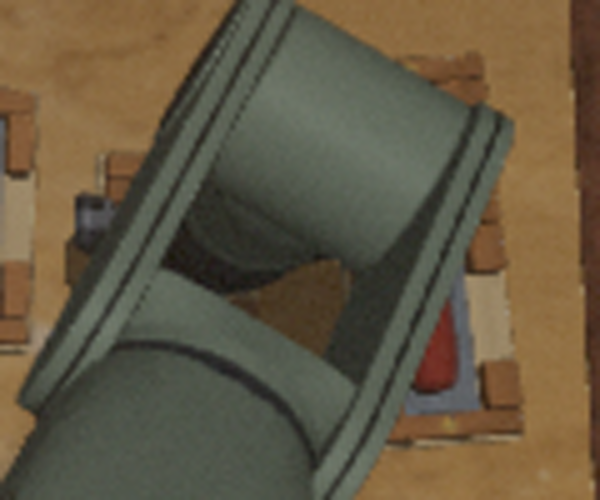

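Lower the last few mm, release, and retreat.

>>> carry_out(
  plan=[
    [[0,2,0,2,0],[0,4,0,2,0],[0,5,0,2,0],[0,5,0,2,0],[0,5,0,2,0],[50,5,0,2,0],[60,5,0,2,0],[60,5,0,2,0],[60,5,0,2,0],[60,5,0,2,0],[60,-15,0,2,0],[60,-50,0,2,0],[60,-90,0,2,0],[60,-115,0,2,0],[60,-115,0,2,0],[60,-115,0,2,0]],
  ],
)

```text
time_s: 23.95
tool_pos: [0.5632, -0.2545, 0.2059]
tcp_rot: [2.525, 1.564, -0.658]
wrist_force: [0.0, -0.5, -0.8]
opening: 0.599
```

```bash
python3 - <<'E'
from h import *
to((520,100,200),-104)
to((511,392,190),-115.5)
for n in("side",):
    im=bot.capture(n)
    x0,y0=(330,140) if n=="top" else (230,110)
    cv2.imwrite(f"pics/{n}11z.png",cv2.resize(im[y0:y0+100,x0:x0+120,::-1],None,fx=5,fy=5,interpolation=2))
E
```

```text
from [ 563.2 -254.5  205.9] yaw -92.4 to (520, 100, 200) -104 -> shift [   4.1 -352.4   58.1] turn 11.6 f [ 0.  -0.5 -0.8] op 0.599 t 23.95
from [ 563.2 -254.5  205.9] yaw -92.4 to (511, 392, 190) -115.5 -> shift [  12.8 -643.8   79.4] turn 23.1 f [ 0.  -0.5 -0.8] op 0.599 t 23.95
```

View pics/side11z.png

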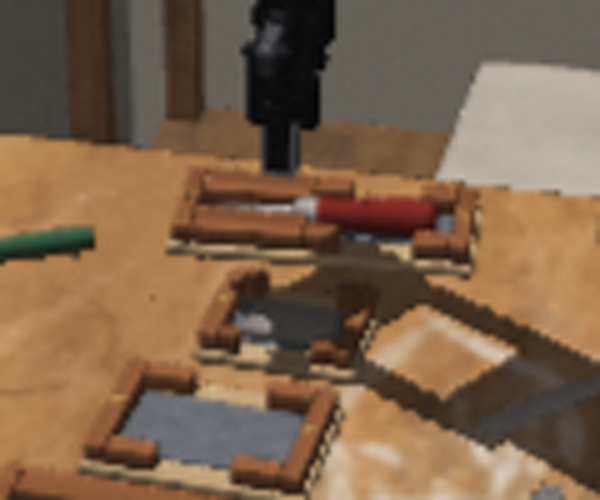

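>>> carry_out(
  plan=[
    [[80,4,-352,58,6],[80,4,-352,58,12],[80,4,-352,58,12],[80,4,-352,58,12],[80,4,-352,58,12],[80,4,-352,58,12],[80,4,-352,58,12],[80,13,-644,79,16],[80,13,-644,79,20],[80,13,-644,79,23],[80,13,-644,79,23],[80,13,-644,79,23],[80,13,-644,79,23],[80,13,-644,79,23],[80,13,-644,79,23],[80,13,-644,79,23],[80,13,-644,79,23],[80,13,-644,79,23],[80,13,-644,79,23],[80,13,-644,79,23]],
  ],
)

```text
time_s: 25.67
tool_pos: [0.5098, 0.3913, 0.1879]
tcp_rot: [1.722, 1.567, -1.865]
wrist_force: [-0.1, 0.9, -0.5]
opening: 0.8
```

```bash
python3 - <<'E'
from h import *
to((511,392,90),-115.5)
print(bot.get_state()["joint_positions"])
im=bot.capture("side");cv2.imwrite("pics/side12.png",im[...,::-1])
im=bot.capture("top");cv2.imwrite("pics/top12.png",im[...,::-1])
cv2.imwrite("pics/top12z.png",cv2.resize(im[120:260,240:440,::-1],None,fx=4,fy=4,interpolation=2))
E
```

```text
from [509.8 391.3 187.9] yaw -115.5 to (511, 392, 90) -115.5 -> shift [97.9 -1.5 -0.8] turn 0.0 f [-0.1  0.9 -0.5] op 0.8 t 25.67
[ 0.52110953  0.45655687  1.46451687 -0.0026764   1.22318984  2.53776712]
```

View pics/side12.png

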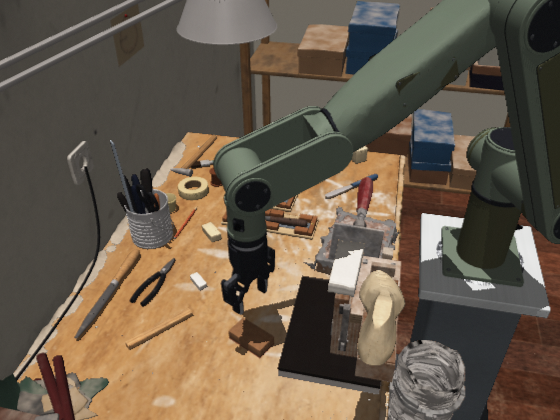

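View pics/top12z.png

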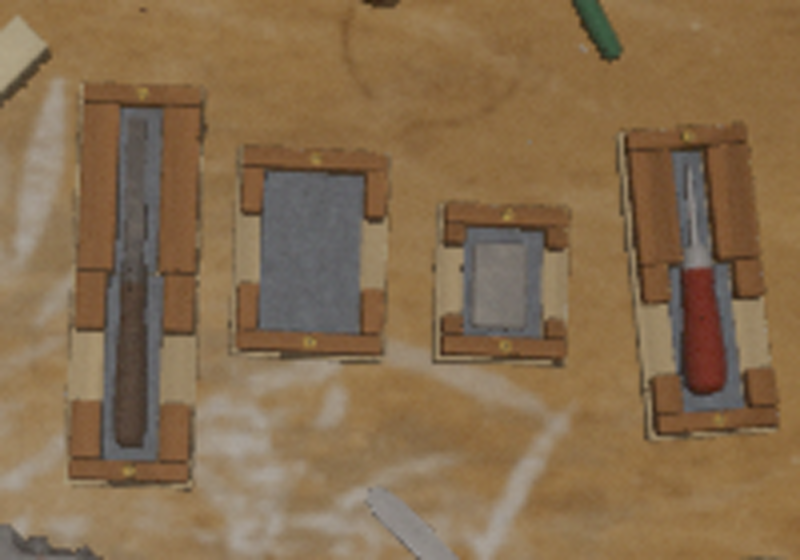

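>>> carry_out(
  plan=[
    [[85,30,-1.5,-1,0],[85,60,-1.5,-1,0],[85,85,-1.5,-1,0],[85,100,-1.5,-1,0],[85,110,-1.5,-1,0],[85,110,-1.5,-1,0],[0,110,-1.5,-1,0],[0,110,-1.5,-1,0],[0,110,-1.5,-1,0],[0,110,-1.5,-1,0],[0,110,-1.5,-1,0],[0,110,-1.5,-1,0],[0,110,-1.5,-1,0],[0,110,-1.5,-1,0]],
  ],
)

```text
time_s: 26.93
tool_pos: [0.5133, 0.3928, 0.081]
tcp_rot: [-2.836, 1.567, -0.14]
wrist_force: [0.0, 0.2, 5.5]
opening: 0.566
```

```bash
python3 - <<'E'
from h import *
to((511,392,190),-115.5)
print(bot.get_state()["joint_positions"])
im=bot.capture("side");cv2.imwrite("pics/side13.png",cv2.resize(im[220:380,170:330,::-1],None,fx=3.5,fy=3.5,interpolation=2))
E
```

```text
from [513.3 392.8  81. ] yaw -115.5 to (511, 392, 190) -115.5 -> shift [-109.     1.6    1.3] turn -0.0 f [0.  0.2 5.5] op 0.566 t 26.93
[ 0.5204433   0.59925725  1.502226   -0.00280247  1.03700732  2.53806758]
```

View pics/side13.png

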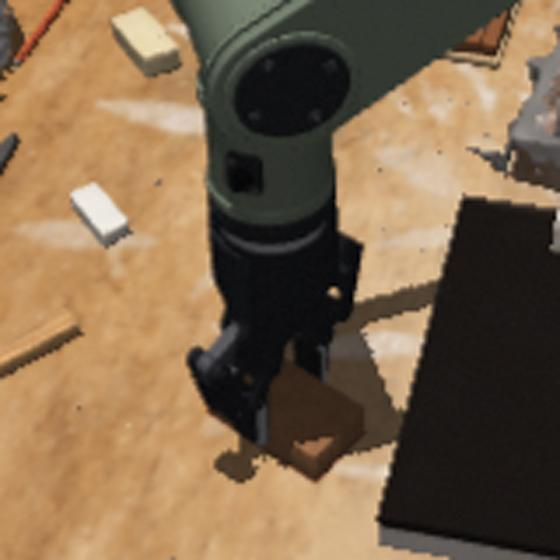

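>>> carry_out(
  plan=[
    [[0,-4,0,0,0],[0,-12,0,0,0],[0,-30,0,0,0],[0,-60,0,0,0],[0,-95,0,0,0],[0,-110,0,0,0],[0,-110,0,0,0],[0,-110,0,0,0]],
  ],
)

```text
time_s: 27.65
tool_pos: [0.5132, 0.3932, 0.1926]
tcp_rot: [-2.564, 1.565, 0.132]
wrist_force: [-0.4, -0.4, -1.3]
opening: 0.569
```

```bash
python3 - <<'E'
from h import *
to((545,150,185),-104)
to((585,-131.7,185),-93.4)
im=bot.capture("side");cv2.imwrite("pics/side13.png",cv2.resize(im[180:340,170:330,::-1],None,fx=3.5,fy=3.5,interpolation=2))
E
```

```text
from [513.2 393.2 192.6] yaw -115.5 to (545, 150, 185) -104 -> shift [   7.6  205.9 -133.4] turn -11.5 f [-0.4 -0.4 -1.3] op 0.569 t 27.65
from [513.2 393.2 192.6] yaw -115.5 to (585, -131.7, 185) -93.4 -> shift [   7.6  442.9 -290.8] turn -22.1 f [-0.4 -0.4 -1.3] op 0.569 t 27.65
```

View pics/side13.png

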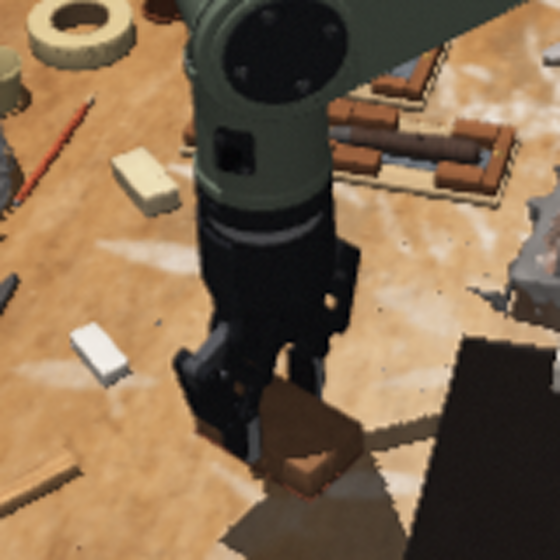

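>>> carry_out(
  plan=[
    [[0,0,12,-8,-0.5],[0,0,35,-22,-1.5],[0,0,60,-38,-3],[0,0,85,-55,-4.5],[0,0,110,-71,-6],[0,0,135,-88,-7.5],[0,0,160,-104,-9],[0,0,185,-120,-10.5],[0,0,210,-136,-12],[0,0,235,-153,-13],[0,0,260,-170,-14.5],[0,0,285,-187,-16],[0,0,310,-203,-17.5],[0,0,335,-220,-19],[0,0,360,-236,-20.5],[0,0,385,-253,-22],[0,0,410,-269,-22],[0,0,430,-282,-22],[0,5,443,-291,-22],[0,8,443,-291,-22]],
  ],
)

```text
time_s: 29.37
tool_pos: [0.5833, -0.1353, 0.181]
tcp_rot: [1.752, 1.57, -1.455]
wrist_force: [0.6, 0.3, 0.1]
opening: 0.575
```

>>> carry_out(
  plan=[
    [[0,0,0,0,0],[0,0,0,0,0]],
  ],
)

```text
time_s: 29.53
tool_pos: [0.5819, -0.1343, 0.1786]
tcp_rot: [-0.169, 1.566, 2.907]
wrist_force: [-1.5, 0.7, -1.0]
opening: 0.575
```

```bash
python3 - <<'E'
from h import *
to((585,-131.7,86),-93.4)
for n in("top","side"):
    im=bot.capture(n)
    x0,y0=(260,120) if n=="top" else (200,130)
    cv2.imwrite(f"pics/{n}14z.png",cv2.resize(im[y0:y0+110,x0:x0+140,::-1],None,fx=5,fy=5,interpolation=2))
E
```

```text
from [ 581.9 -134.3  178.6] yaw -93.7 to (585, -131.7, 86) -93.4 -> shift [92.6 -2.8 -3.3] turn -0.3 f [-1.5  0.7 -1. ] op 0.575 t 29.53
```

View pics/side14z.png

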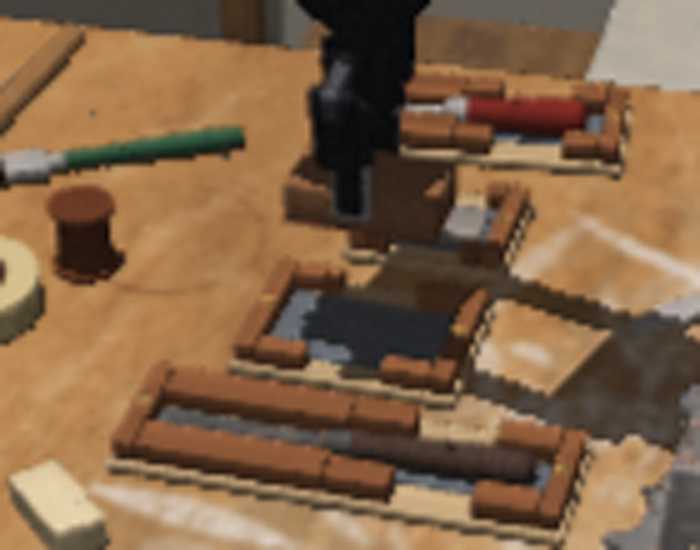

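View pics/top14z.png

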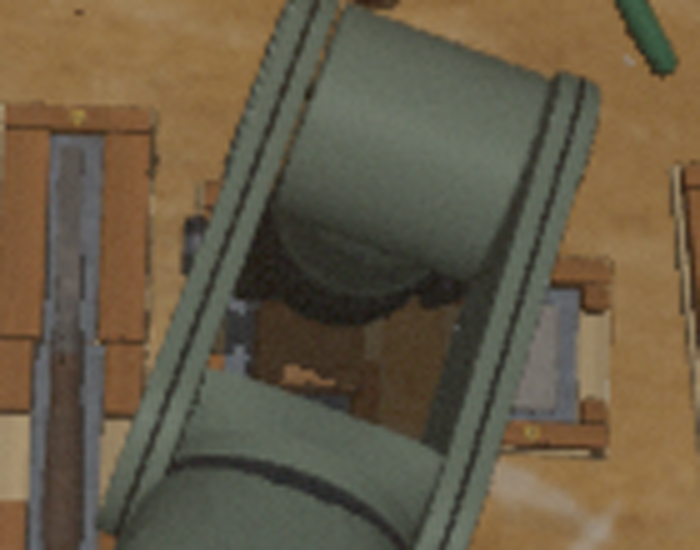

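```bash
python3 - <<'E'
from ov import *
im=bot.capture("side")
L=[]
for dx,col in((0,(0,255,0)),(-5,(255,0,255))):
    for z in(97.6,121.6): L.append((P2((582+dx,-134),-3.7,box(90,50),z),col))
cv2.imwrite("pics/s15.png",draw(im[...,::-1],"side",L,(245,150,305,190),12))
E
```

```text
(no output)
```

View pics/s15.png

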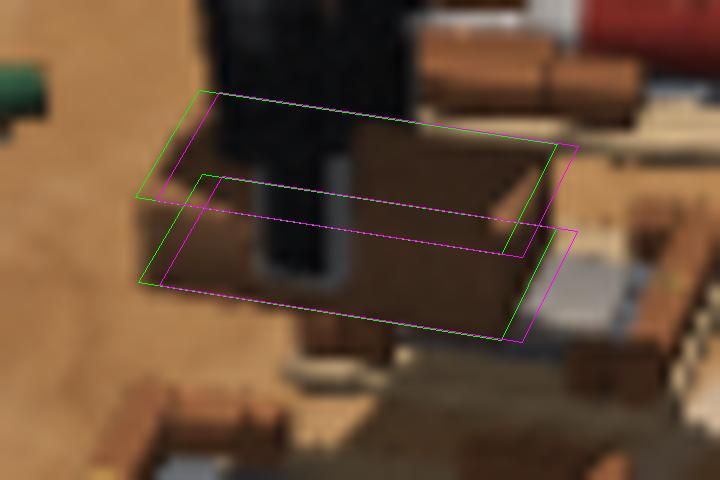

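>>> carry_out(
  plan=[
    [[0,15,-2.5,-2,0],[0,35,-2.5,-2,0],[0,55,-2.5,-2,0],[0,70,-2.5,-2,0],[0,80,-2.5,-2,0],[0,86,-2.5,-2,0],[0,88,-2.5,-2,0],[0,88,-2.5,-2,0],[0,88,-2.5,-2,0]],
  ],
)

```text
time_s: 30.43
tool_pos: [0.5859, -0.1317, 0.0935]
tcp_rot: [2.402, 1.569, -0.803]
wrist_force: [-0.2, -0.2, -0.6]
opening: 0.572
```

```bash
python3 - <<'E'
from ov import *
to((583,-132,88),-93.4)
im=bot.capture("side")
cv2.imwrite("pics/s15.png",draw(im[...,::-1],"side",[],(220,140,320,220),7))
E
```

```text
from [ 585.9 -131.7   93.5] yaw -93.6 to (583, -132, 88) -93.4 -> shift [5.5 0.5 2.9] turn -0.2 f [-0.2 -0.2 -0.6] op 0.572 t 30.43
```

View pics/s15.png

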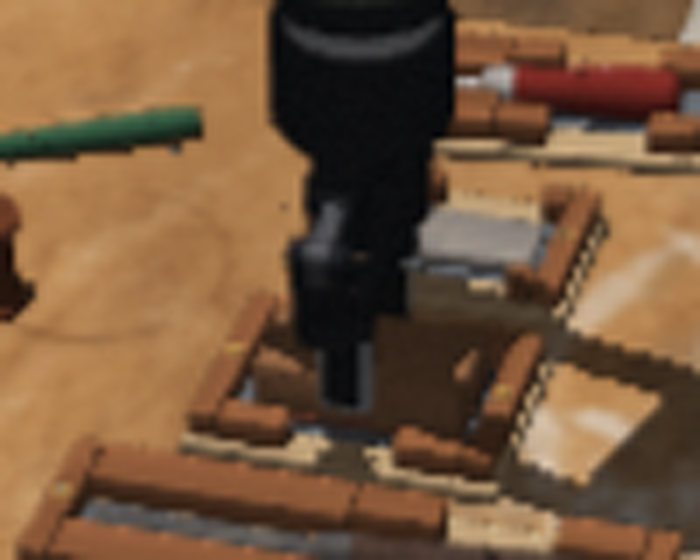

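>>> carry_out(
  plan=[
    [[0,2,0,2.5,0],[0,4,0,2.5,0],[0,6,0,2.5,0],[0,6,0,2.5,0],[0,6,0,2.5,0],[65,6,0,2.5,0],[75,6,0,2.5,0],[75,6,0,2.5,0],[75,6,0,2.5,0],[75,6,0,2.5,0],[75,-15,0,2.5,0],[75,-50,0,2.5,0],[75,-90,0,2.5,0],[75,-120,0,2.5,0],[75,-120,0,2.5,0],[75,-120,0,2.5,0]],
  ],
)

```text
time_s: 31.82
tool_pos: [0.5849, -0.1321, 0.2167]
tcp_rot: [2.765, 1.563, -0.44]
wrist_force: [-1.1, 0.1, -0.2]
opening: 0.75
```

```bash
python3 - <<'E'
from h import *
to((480,150,240),-92)
E
```

```text
from [ 584.9 -132.1  216.7] yaw -93.6 to (480, 150, 240) -92 -> shift [ -25.  -274.8  122.3] turn -1.6 f [-1.1  0.1 -0.2] op 0.75 t 31.82
```

Move the arm aside for a full check.

>>> carry_out(
  plan=[
    [[75,-25,-275,100,0],[75,-25,-275,100,0],[75,-25,-275,100,0],[75,-25,-275,100,0],[75,-25,-275,100,0],[75,-25,-275,100,0],[75,-25,-275,100,0],[75,-25,-275,100,0],[75,-25,-275,100,0],[75,-25,-275,100,0]],
  ],
)

```text
time_s: 32.65
tool_pos: [0.5015, 0.1486, 0.2385]
tcp_rot: [2.402, 1.565, -0.802]
wrist_force: [1.1, -0.4, -0.4]
opening: 0.754
```

```bash
python3 - <<'E'
from ov import *
t=bot.capture("top")[...,::-1];s=bot.capture("side")[...,::-1]
L=trays()
tr={k:np.array(v[0]) for k,v in TR.items()}
cv2.imwrite("pics/ft.png",cv2.resize(t[130:250,240:440],None,fx=4,fy=4,interpolation=2))
cv2.imwrite("pics/fs.png",cv2.resize(s[140:240,210:340],None,fx=6,fy=6,interpolation=2))
for n,tn,z in(("gouge","gouge",.018),("awl","awl",.021),("stone","stone",.017),("sanding_block","block",.032)):
    r=bot.silhouettes("top",n)
    if r:
        c,w,h,a,P=rect("top",r[0]["mask"],z)
        A=np.radians(TR[tn][1]);R=np.array([[np.cos(A),np.sin(A)],[-np.sin(A),np.cos(A)]])
        print(n,round(r[0]["score"],2),"tray frame c",(R@(c-tr[tn])).round(1),"wh",round(w),round(h),"rel a",round(a-TR[tn][1],1))
print(bot.get_state()["time_s"])
E
```

```text
gouge 0.79 tray frame c [1.9 2.7] wh 213 23 rel a 1.8
awl 0.94 tray frame c [-5.5 -3.9] wh 132 31 rel a -5.0
stone 0.52 tray frame c [-1.   0.5] wh 52 33 rel a 0.8
sanding_block 0.72 tray frame c [-3.6  0.5] wh 91 53 rel a 2.1
32.95
```

View pics/ft.png

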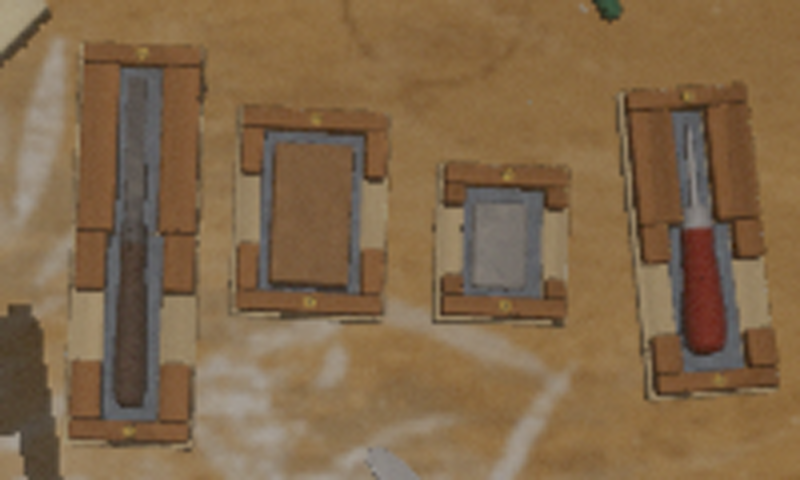

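View pics/fs.png

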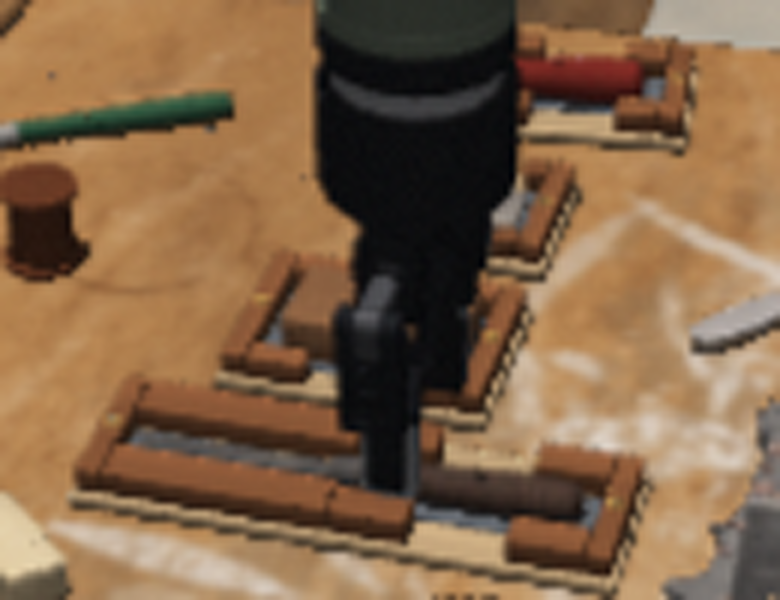

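>>> carry_out(
  plan=[
    [[75,-10,-150,10,0],[75,-10,-150,10,0],[75,-10,-150,10,0],[75,-10,-150,10,0],[75,-10,-150,10,0],[75,-10,-150,10,0],[75,-10,-150,10,0],[75,-10,-150,10,0],[75,-10,-150,10,0]],
  ],
)

```text
time_s: 33.7
tool_pos: [0.5026, 0.2964, 0.2491]
tcp_rot: [2.619, 1.564, -0.59]
wrist_force: [0.4, 0.6, -0.0]
opening: 0.754
```

```bash
python3 - <<'E'
from ov import *
s=bot.capture("side")[...,::-1]
cv2.imwrite("pics/fs2.png",cv2.resize(s[140:240,210:340],None,fx=6,fy=6,interpolation=2))
E
```

```text
(no output)
```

View pics/fs2.png

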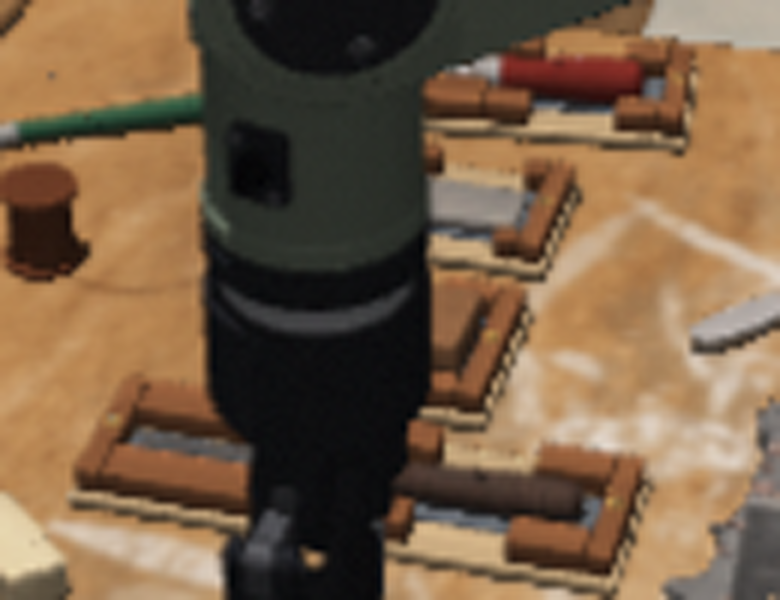

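```bash
python3 - <<'E'
from rig import bot
print(bot.job_done())
E
```

```text
the job is handed in; nothing more can be done
None
```

I put the gouge, awl, whetstone and sanding block each in its own tray, released them, moved the arm clear and handed the job in at about 34 s. The hand-in reports no verdict.

**Position:** In the last top picture all four lie inside their pockets, with the gouge and awl handles in the wide wells and the blades in the slots. From the outline masks, the whetstone sits about 1 mm from its place, the gouge about 3 mm and the sanding block about 4 mm, each turned no more than about 2°.

**Awl:** Its mask was cut short (132 mm of 155), so its figures (about 5° of turn, centre off by some 5 mm) are not reliable. By eye it lies centred in its pocket.

**Depth and level:** I judged these only from the pictures. The arm covers part of each side view, but across the views I saw no part of any piece standing up on a rim.

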